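Load two sample racks into the sloped infeed tray of a tube reader

ROBOT

A 6-joint arm with a two-finger parallel gripper is mounted at the origin on the work surface. World frame = base frame: x ahead of the robot, y to its left, z up, the work surface at z = 0. Lengths are in m, angles in rad, forces in N, time in s.
With the tool pointing down it reaches from about 0.325 to 0.925 m from the base axis. Payload 3.1 kg.
Tool frame: the origin (TCP) lies where the fingers leave the gripper's body, on its centre line; the fingertips stand 73 mm ahead of it and the grasp point (between the pads) lies 54 mm ahead of it; z points along the fingers, y is the direction in which the jaws open and shut (so a half turn about z gives the same grasp; the last joint's range is limited). The gripper opens to 85 mm and grips with 20 to 120 N. Pads are 22 mm wide; open, the fingers measure 114 mm over their backs; the gripper's body (76 mm by 85 mm) begins 54 mm behind the grasp point. The pads swing forward as they close: fully open they stand 13 mm farther back than shut.
Start: joints at [1.14, 0.217, 1.613, -0, 1.311, -0.112], TCP at [0.196, 0.594, 0.304] pointing down, gripper open.
Joint ranges: [-2.75, 2.75], [-0.78, 2.1], [0.31, 2.55], [-1.13, 4.27], [0.13, 2.63], [-2.58, 2.58]. Speed limits (rad/s): [2.79, 2.79, 3.14, 3.14, 3.14, 3.14].

INTERFACE

Orientations are given as a unit quaternion [x, y, z, w].
In Python, from rig import env, imaging gives the robot as it stands. The module is installed in compiled form; this text tells all that it offers.
- The arm moves only by the tool step_arm, never from a script. Its argument "targets" is a list of rows, each a list of 2 entries, a list of its own where there are three numbers: the shift along the tool's x, y, z in mm, then the turn about the tool's z in degrees. In form: [[[x, y, z], roll], ...]. A call has 1 to 10 rows; each row shifts and turns the pose as measured when the row begins, along the tool's axes as they then stand; what a row does not reach is not made up. A row lasts 1/10 s, in which the tool goes at most 50 mm and 8.59 degrees, less where a joint would pass 70% of its speed; a pose out of reach is approached as far as the arm can. A call is refused whole if a number of a shift passes 50 or a number of a turn 8.59, either way. A call with a gripper value outside its range is refused whole. "jaw" is the opening in per cent of the stroke, from 0 (shut) to 100 (fully open), set as the call begins (left out, the last holds). The fingers move at their own pace and stop on an object; "newtons" is the grip in N (left out, the last holds). Time passes only in rows, so rows that do not move let the fingers close. It gives the time, the measured TCP pose, the force and the opening at its end, in the units of the state.
- env.state(): the state, without advancing time (a new reading comes with each control period).
- imaging.read_camera(name): name is "scene" or "top" or "wrist"; returns a dict with "pixels" (420x560x3 uint8, red, green, blue), "range_z" (420x560 float32, m along the optical axis (not along the pixel's ray), 0 where there is no reading), "vertical_fov" (degrees; the focal length in pixels is half the picture's height over the tangent of half this angle, whatever the lens; pixels are square), "cx", "cy" (the principal point, pixels), "dist" ([k1, k2, p1, p2, k3] as OpenCV has them; the pictures are not rectified), "R" (3x3) and "t" (3): a world point X has camera coordinates R X + t; the wrist camera has in their place "tool_from_camera" (4x4, takes a point from camera to tool coordinates, whose origin is the TCP and whose axes are the flange's). Camera axes: x right, y down, z forward; pixel columns grow to the right and rows downward; lengths in m; the calibration is good to about 2 mm. A picture is of the moment at which its call begins: read the wrist's pose just before it.
- env.finish_job(): hands the job in, once; it reports no verdict.
The state is a dict: "time_s": time; "joint_pos": joint angles; "joint_vel": joint speeds; "effort": joint torques, N m; "tcp_pos": TCP position; "tcp_rot": TCP orientation; "wrist_force": force on the tool from outside, world axes, zero at the start; "torque": the same for the moment, N m; "grip_width": opening from 0.0 (shut) to 1.0 (fully open).
Only numpy, scipy, OpenCV 4.12 (cv2) and the standard library are available. Lean on these libraries where they do the work, as an engineer would, in place of code of your own. Each camera call takes 0.05 s, during which the arm holds its last target.

TASK

Load the wide rack of tall tubes and the narrow rack of short vials into the reader's sloped tray, each in the lane that fits its width, one rack at a time: set it down on the upper half of its lane and slide it down, pushing at the middle of its back, until it rests squarely against the stop panel before you fetch the other. When both are home, swing the retaining arm fully closed across the lanes behind them. Keep the racks upright and leave everything else on the bench as it is.

Things in the scene. Friction and masses are not known exactly. Their poses are not given: they have to be found in the camera images.
- tray: Sloped grey two-lane infeed tray of the tube reader, fixed. Origin: on its floor at the foot of the white stop panel, midway across. x points down the slope, square into the stop panel (face at x = 0, 50 mm high); y to the left looking down the slope; z square to the floor. Floor 250 mm long (x -250 to 0), sloping 14 degrees, 35 mm above the bench at the stop, 95 mm at the upper edge.
- wide_home (a point): Where the tube rack's origin lies when home: on the floor at tray (-23, 55.5, 0) mm, mid wide lane. Axes as the tray's. Wide lane: tray y -12.5 to 123.5 mm, on the left. Lane walls are bare aluminium, 20 mm high. Beyond the stop panel stands the white reader housing, 75 mm high above the bench.
- narrow_home (a point): Where the vial rack's origin lies when home: on the floor at tray (-23, -73, 0) mm, mid narrow lane. Axes as the tray's. Narrow lane: tray y -123.5 to -22.5 mm, on the right. Racks do not slide by themselves, friction holds them on the slope (under 2 N pushes one along).
- wide_entry (a point): A good spot to set the tube rack's origin down, in the upper half of the wide lane: on the floor at tray (-150, 57, 0) mm. Above x = -105 mm the lanes widen: each outer wall flares out by 16 mm to the upper edge and the divider thins from 10 to 5 mm, so a rack has 4 to 5 mm to spare each side here.
- narrow_entry (a point): Point on the tray floor in the upper half of the narrow lane, a good spot to set the vial rack down: tray (-150, -74.5, 0) mm.
- retainer (a joint): Retaining arm, a flat steel bar turning parallel to the tray floor about a pivot at the tray's left edge near the low end. 0 = closed: across both lanes, pointing to tray -y, 6 mm behind racks that are home. Grows as it opens: 1.57 = pointing up the slope (tray -x); limit 1.9; starts 1.6 to 1.75. Stiff (0.12 N m), stays where left; a finger can push it round from the tray's left.
- pivot (a point): Pivot axis of the retaining arm, fixed to the tray at (-56, 139, 32) mm, at the height of the bar's middle. The axis is square to the tray floor.
- bar_mid (a point): Point on the retaining arm's centre line 120 mm from its pivot, at mid-height of the bar. The bar is 8 mm thick, 16 mm high (24 to 40 mm above the tray floor) and 235 mm long.
- bar_end (a point): Free end of the retaining arm, 235 mm from its pivot, at mid-height of the bar. A black finger knob 14 mm across stands on the bar 8 mm short of the end, rising to 60 mm above the tray floor.
- tube_rack: Wide white plastic rack, two rows of five tall clear tubes with black caps, all fast in it. 130 mm long (its y), 46 mm deep (its x), body 48 mm high, caps reach 77 mm; 0.26 kg. Origin: centre of underside, z up. Goes across the wide lane (136 mm), either way round; pushed off its middle it cocks and can jam between the walls. Grip across its 46 mm depth at the middle.
- vial_rack: Narrow white plastic rack, two rows of three short clear vials with black caps, all fast in it. 95 mm long (its y), 46 mm deep (its x), body 48 mm high, caps reach 57 mm; 0.2 kg. Origin: centre of underside, z up. Goes across the narrow lane (101 mm), either way round; pushed off its middle it cocks and can jam. Grip across its 46 mm depth at the middle.
- pencil: A bystander, not part of the job: yellow pencil lying on the bench, 8 mm thick, 180 mm long. Origin: underside of its middle, x along it.
- beaker: A bystander, not part of the job: clear glass beaker, 68 mm wide, 85 mm high. Origin: centre of its underside.
- amber_bottle: A bystander, not part of the job: amber glass bottle with black cap, 60 mm wide, 130 mm high. Origin: centre of its underside.
- wash_bottle: A bystander, not part of the job: white wash bottle with a bent spout, 66 mm wide, 175 mm high. Origin: centre of its underside.
- spare_tube: A bystander, not part of the job: single capped tube lying on the bench, 15 mm thick, 78 mm long. Origin: underside of its middle, x along it.
- tip_box: A bystander, not part of the job: closed pipette-tip box, grey with white lid, 79 x 109 x 66 mm. Origin: centre of its underside.
- wire_rack: A bystander, not part of the job: steel wire rack, 70 x 160 x 60 mm, with five long capped tubes reaching 138 mm. Origin: centre of its underside.
Not all that is in view belongs to the job. What is shaped like the vial_rack but blue or purple is not meant.

How it is judged:
On the way, in this order (a step that is already met when the one before it is completed fails the run):
1. one rack stands on the upper half of its own lane (((x of tube_rack in the frame of tray between -0.225 and -0.09 m and y of tube_rack in the frame of tray between 0.0405 and 0.0705 m and z of tube_rack in the frame of tray between -0.005 and 0.005 m and angle between the z axis of tube_rack and the z axis of tray, either way round below 0.08 rad and angle between the x axis of tube_rack and the x axis of tray, either way round below 0.25 rad) or (x of vial_rack in the frame of tray between -0.225 and -0.09 m and y of vial_rack in the frame of tray between -0.088 and -0.058 m and z of vial_rack in the frame of tray between -0.005 and 0.005 m and angle between the z axis of vial_rack and the z axis of tray, either way round below 0.08 rad and angle between the x axis of vial_rack and the x axis of tray, either way round below 0.25 rad))), for 0.2 s.
2. that rack has been slid down against the stop panel (((x of tube_rack in the frame of tray above -0.028 m and y of tube_rack in the frame of tray between 0.0495 and 0.0615 m and z of tube_rack in the frame of tray between -0.005 and 0.005 m and angle between the z axis of tube_rack and the z axis of tray, either way round below 0.08 rad and angle between the x axis of tube_rack and the x axis of tray, either way round below 0.08 rad) or (x of vial_rack in the frame of tray above -0.028 m and y of vial_rack in the frame of tray between -0.079 and -0.067 m and z of vial_rack in the frame of tray between -0.005 and 0.005 m and angle between the z axis of vial_rack and the z axis of tray, either way round below 0.08 rad and angle between the x axis of vial_rack and the x axis of tray, either way round below 0.08 rad))), for 0.2 s.
3. with the first rack home, the other stands on the upper half of its own lane ((((x of tube_rack in the frame of tray above -0.028 m and y of tube_rack in the frame of tray between 0.0495 and 0.0615 m and z of tube_rack in the frame of tray between -0.005 and 0.005 m and angle between the z axis of tube_rack and the z axis of tray, either way round below 0.08 rad and angle between the x axis of tube_rack and the x axis of tray, either way round below 0.08 rad) and (x of vial_rack in the frame of tray between -0.225 and -0.09 m and y of vial_rack in the frame of tray between -0.088 and -0.058 m and z of vial_rack in the frame of tray between -0.005 and 0.005 m and angle between the z axis of vial_rack and the z axis of tray, either way round below 0.08 rad and angle between the x axis of vial_rack and the x axis of tray, either way round below 0.25 rad)) or ((x of vial_rack in the frame of tray above -0.028 m and y of vial_rack in the frame of tray between -0.079 and -0.067 m and z of vial_rack in the frame of tray between -0.005 and 0.005 m and angle between the z axis of vial_rack and the z axis of tray, either way round below 0.08 rad and angle between the x axis of vial_rack and the x axis of tray, either way round below 0.08 rad) and (x of tube_rack in the frame of tray between -0.225 and -0.09 m and y of tube_rack in the frame of tray between 0.0405 and 0.0705 m and z of tube_rack in the frame of tray between -0.005 and 0.005 m and angle between the z axis of tube_rack and the z axis of tray, either way round below 0.08 rad and angle between the x axis of tube_rack and the x axis of tray, either way round below 0.25 rad)))), for 0.2 s.
4. both racks rest against the stop panel (x of each of tube_rack, vial_rack in the frame of tray above -0.028 m and y of tube_rack in the frame of tray between 0.0495 and 0.0615 m and z of tube_rack in the frame of tray between -0.005 and 0.005 m and angle between the z axis of each of tube_rack, vial_rack and the z axis of tray, either way round below 0.08 rad and angle between the x axis of each of tube_rack, vial_rack and the x axis of tray, either way round below 0.08 rad and y of vial_rack in the frame of tray between -0.079 and -0.067 m and z of vial_rack in the frame of tray between -0.005 and 0.005 m), for 0.2 s.
5. the retaining arm is closed behind them (all of step 4 and value of joint retainer below 0.06 rad), for 0.2 s.
At the end, for the whole second after the job is handed in: Each rack stands flat on the floor of its own lane, still, its front within 5 mm of the stop panel, within 6 mm of the lane's middle and square to the lane within 0.08 rad, and the retaining arm is closed (below 0.06 rad) (all of step 5 and linear speed of each of tube_rack, vial_rack below 0.02 m/s); the robot touches nothing.
It fails at once if a rack is tipped over (angle between any of tube_rack, vial_rack's own z axis and vertical above 0.7 rad).
It fails at once if another thing on the bench is moved more than 30 mm (distance of any of pencil, beaker, amber_bottle, wash_bottle, spare_tube, tip_box, wire_rack from where it was at the start of the episode above 0.03 m).
It also fails if it takes over 72 s, if anything falls off the work surface, if the arm or the gripper's body presses on something with over 40 N, if the wrist force passes 120 N, or if a joint passes its speed limit or range.

## Working session

There is one attempt and no reset: what is moved stays moved. The work goes in short steps, Python scripts to look and compute and a tool call to move; the robot and the scene stay as the last step left them, time stands still between calls to the robot, and variables do not carry over. Pictures are saved under pics/ and viewed, and the job is handed in when it is done.

Besides the shell and the picture viewer there is one more tool, called after ">>>" as name(argument=value, ...) on one line, values as JSON. step_arm: Moves the arm, as the interface text tells. Its arguments: {"type":"object","properties":{"targets":{"type":"array","items":{"type":"array"}},"jaw":{"type":"number"},"newtons":{"type":"number"}},"required":["targets"]}

```bash
mkdir -p pics; cat > h.py <<'E'
import numpy as np, cv2, pickle
from rig import env, imaging
def cap(n):
    s=env.state(); d=imaging.read_camera(n)
    d['state']=s
    pickle.dump(d,open(f'{n}.pkl','wb')); return d
def save(d,name,s=1):
    im=cv2.cvtColor(d['pixels'],cv2.COLOR_RGB2BGR)
    cv2.imwrite('pics/'+name,im)
def load(n): return pickle.load(open(f'{n}.pkl','rb'))
def K(d):
    f=210/np.tan(np.radians(d['vertical_fov'])/2)
    return np.array([[f,0,d['cx']],[0,f,d['cy']],[0,0,1.]])
def rays(d,px):
    return cv2.undistortPoints(np.array(px,float).reshape(-1,1,2),K(d),np.array(d['dist'],float)).reshape(-1,2)
def pose(d):
    from scipy.spatial.transform import Rotation as Ro
    if 'R' in d and d['R'] is not None: return np.array(d['R']),np.array(d['t'])
    s=d['state'];Rt=Ro.from_quat(s['tcp_rot']).as_matrix();T=np.array(d['tool_from_camera'])
    Rw=Rt@T[:3,:3];o=Rt@T[:3,3]+np.array(s['tcp_pos'])
    return Rw.T,-Rw.T@o
def cast(d,px,z=0.,n=None,p0=None):
    R,t=pose(d);u=rays(d,px);D=np.c_[u,np.ones(len(u))]@R;o=-R.T@t
    n=np.array([0,0,1.]) if n is None else n
    p0=np.array([0,0,z]) if p0 is None else p0
    return o+D*(((p0-o)@n)/(D@n))[:,None]
def depthpts(d,px):
    R,t=pose(d);u=rays(d,px);p=np.array(px).astype(int)
    z=d['range_z'][p[:,1],p[:,0]]
    return (np.c_[u,np.ones(len(u))]*z[:,None]-t)@R
def proj(d,X):
    R,t=pose(d)
    return cv2.projectPoints(np.array(X,float).reshape(-1,3),cv2.Rodrigues(R)[0],t,K(d),np.array(d['dist'],float))[0].reshape(-1,2)
E
python3 - <<'E'
from h import *
for n in ('scene','top','wrist'):
    d=cap(n);save(d,n+'0.png');print(n,d['vertical_fov'],d['dist'],[d.get(k) for k in('R','t','tool_from_camera')])
print(env.state())
E
```

```text
scene 53.25863278543836 [0.01333227 0.         0.         0.         0.        ] [array([[-0.71471729,  0.69939468, -0.00512712],
       [ 0.59835763,  0.60763818, -0.52224897],
       [-0.36214272, -0.37632822, -0.85277765]]), array([ 0.35075775, -0.2407979 ,  1.73884111]), None]
top 53.95266905658966 [0.00517809 0.         0.         0.         0.        ] [array([[ 0.01340293, -0.99978282,  0.01595861],
       [-0.9919403 , -0.01530548, -0.12577835],
       [ 0.12599529, -0.01414419, -0.99193   ]]), array([8.44051318e-06, 4.83319703e-01, 1.30906859e+00]), None]
wrist 63.67173796676462 [-0.07352944  0.          0.          0.          0.        ] [None, None, array([[ 5.40138095e-04, -9.63385403e-01, -2.68119886e-01,
         6.81348969e-02],
       [ 9.99999282e-01,  2.33457782e-04,  1.17569753e-03,
        -6.70251161e-04],
       [-1.07005516e-03, -2.68120329e-01,  9.63384837e-01,
        -7.14534662e-02],
       [ 0.00000000e+00,  0.00000000e+00,  0.00000000e+00,
         1.00000000e+00]])]
{'time_s': 0.15, 'joint_pos': array([ 1.13979252e+00,  2.17600869e-01,  1.61461036e+00,  4.06923776e-06,
        1.31126099e+00, -1.12182756e-01]), 'joint_vel': array([-6.07811406e-04, -3.41375026e-03, -3.81626734e-03,  5.56093782e-04,
       -2.42077968e-03,  7.13961960e-05]), 'effort': array([-4.47674502e-04, -3.97443759e+01, -3.04416704e+01, -2.10535577e-04,
        5.82363980e-03,  2.26622996e-05]), 'tcp_pos': array([0.19566396, 0.59306091, 0.30283228]), 'tcp_rot': array([ 1.58736682e-01,  9.87320506e-01, -9.04805387e-04, -2.54005762e-04]), 'wrist_force': array([0.33638546, 0.08080979, 0.04901924]), 'torque': array([ 0.04405128,  0.00039517, -0.01269971]), 'grip_width': 0.997082327673009}
```

View pics/scene0.png

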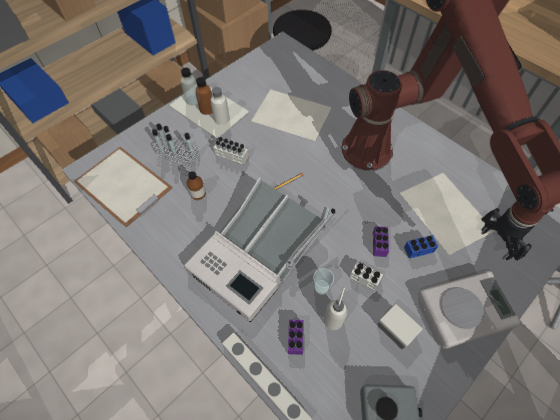

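View pics/top0.png

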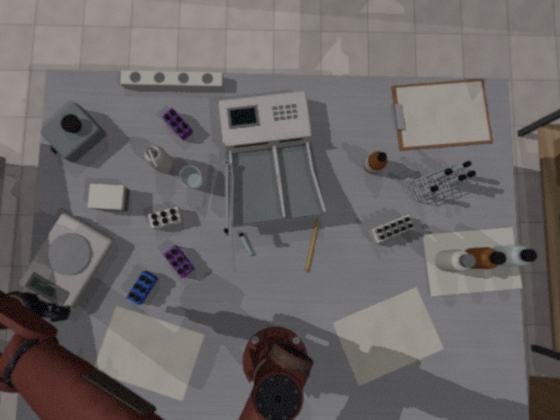

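View pics/wrist0.png

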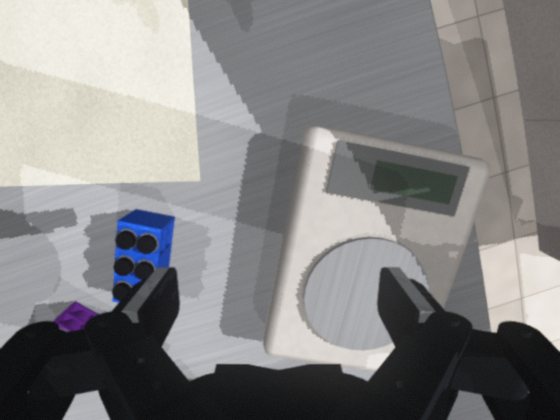

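```bash
python3 - <<'E'
from h import *
d=load('top');im=cv2.cvtColor(d['pixels'],cv2.COLOR_RGB2BGR)
a=cv2.resize(im[80:260,200:350],None,fx=4,fy=4,interpolation=cv2.INTER_CUBIC)[:600]
cv2.imwrite('pics/t_tray.png',a[:, :])
b=cv2.resize(im[195:300,110:220],None,fx=4,fy=4,interpolation=cv2.INTER_CUBIC)
c=cv2.resize(im[195:300,340:430],None,fx=4,fy=4,interpolation=cv2.INTER_CUBIC)
cv2.imwrite('pics/t_racks.png',np.hstack([b,c])[:600,:800])
for n,p in dict(tube=(393,229),vial=(165,217),blue=(142,287),pur=(178,262),pur2=(177,124),pl=(229,150),endk=(226,231),ul=(233,224),ur=(324,208),sl=(234,150),sr=(308,142),spare=(246,243),pen1=(318,222),pen2=(307,269),beaker=(191,178),wash=(156,155),amber=(376,161)).items():
    print(n,cast(d,[p],0.03).round(3),depthpts(d,[p]).round(3))
E
```

```text
tube [[ 0.419 -0.378  0.03 ]] [[ 0.417 -0.372  0.051]]
vial [[0.447 0.359 0.03 ]] [[0.445 0.355 0.047]]
blue [[0.224 0.421 0.03 ]] [[0.226 0.412 0.06 ]]
pur [[0.304 0.311 0.03 ]] [[0.304 0.308 0.046]]
pur2 [[0.758 0.334 0.03 ]] [[0.751 0.329 0.049]]
pl [[0.672 0.159 0.03 ]] [[0.666 0.157 0.053]]
endk [[0.405 0.162 0.03 ]] [[0.396 0.148 0.164]]
ul [[0.428 0.14  0.03 ]] [[0.422 0.134 0.095]]
ur [[ 0.484 -0.155  0.03 ]] [[ 0.474 -0.144  0.11 ]]
sl [[0.673 0.143 0.03 ]] [[0.669 0.141 0.045]]
sr [[ 0.704 -0.102  0.03 ]] [[ 0.7   -0.101  0.043]]
spare [[0.367 0.096 0.03 ]] [[0.368 0.097 0.013]]
pen1 [[ 0.438 -0.135  0.03 ]] [[ 0.441 -0.139 -0.002]]
pen2 [[ 0.287 -0.1    0.03 ]] [[ 0.287 -0.102  0.008]]
beaker [[0.576 0.28  0.03 ]] [[0.58  0.284 0.01 ]]
wash [[0.651 0.398 0.03 ]] [[0.622 0.366 0.143]]
amber [[ 0.644 -0.327  0.03 ]] [[ 0.625 -0.307  0.105]]
```

View pics/t_tray.png

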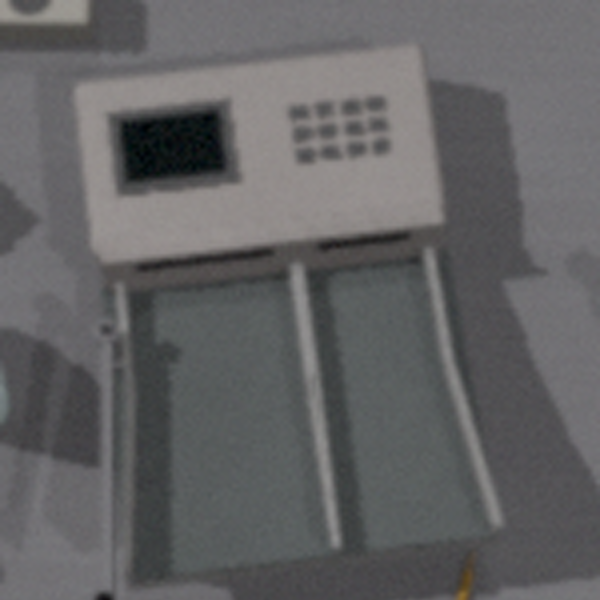

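View pics/t_racks.png

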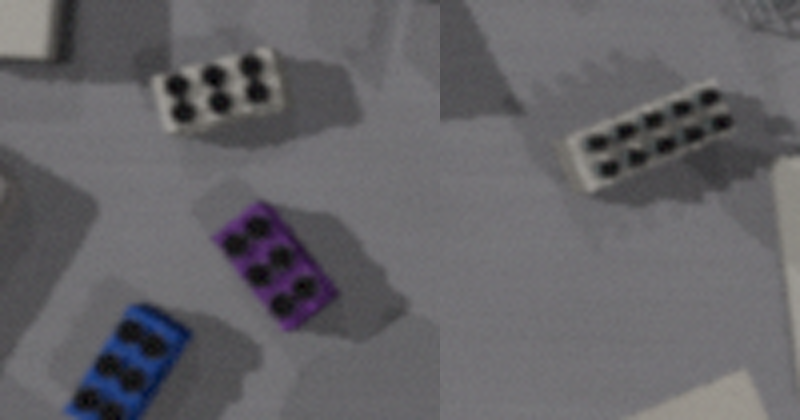

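```bash
cat >> h.py <<'E'
from scipy.spatial.transform import Rotation as Ro
def plan(x,y,z,yaw=None):
    """shift in tool axes (mm) after turning; yaw deg = world angle of tool y"""
    s=env.state();R=Ro.from_quat(s['tcp_rot']).as_matrix();p=np.array(s['tcp_pos'])
    cur=np.degrees(np.arctan2(R[1,1],R[0,1]))
    roll=0
    if yaw is not None: roll=-((yaw-cur+90)%180-90)
    Rn=R@Ro.from_euler('z',roll,degrees=True).as_matrix()
    v=Rn.T@(np.array([x,y,z])-p)*1000
    print('t',round(s['time_s'],2),'tcp',p.round(4),'yaw',round(cur,2),'roll needed',round(roll,2),'then shift',v.round(1),'noturn',(R.T@(np.array([x,y,z])-p)*1000).round(1))
E
python3 - <<'E'
from h import *
plan(.57,0,.33,6)
E
```

```text
t 0.15 tcp [0.1957 0.5931 0.3028] yaw 71.73 roll needed 65.73 then shift [-629.   310.3  -26.5] noturn [-541.4 -445.9  -26.5]
```

>>> step_arm(targets=[[[0,0,-4],8.2],[[0,0,-4],8.2],[[0,0,-4],8.2],[[0,0,-4],8.2],[[0,0,-4],8.2],[[0,0,-4],8.2],[[0,0,-2],8.2],[[0,0,0],8.2]])

```text
time_s: 0.95
tcp_pos: [0.1947, 0.5909, 0.3245]
tcp_rot: [0.685, 0.728, -0.005, 0.002]
wrist_force: [0.3, -0.4, -0.7]
grip_width: 0.999
```

>>> step_arm(targets=[[[-42,20,0],0],[[-42,20,0],0],[[-42,20,0],0],[[-42,20,0],0],[[-42,20,0],0],[[-42,20,0],0],[[-42,20,0],0],[[-42,20,0],0],[[-42,20,0],0],[[-42,20,0],0]])

```text
time_s: 1.95
tcp_pos: [0.4228, 0.1732, 0.3238]
tcp_rot: [0.682, 0.732, -0.006, 0.002]
wrist_force: [0.1, 0.7, 0.5]
grip_width: 1.001
```

```bash
python3 - <<'E'
from h import *
plan(.57,0,.33,6)
E
```

```text
t 1.95 tcp [0.4228 0.1732 0.3238] yaw 4.03 roll needed -1.97 then shift [-187.7  128.2   -5.2] noturn [-183.2  134.6   -5.2]
```

>>> step_arm(targets=[[[-37,27,-1],-1.97],[[-37,26,-1],0],[[-37,26,-1],0],[[-37,26,-1],0],[[-37,26,-1],0],[[0,0,0],0],[[0,0,0],0]])

```text
time_s: 2.65
tcp_pos: [0.5763, -0.0126, 0.3275]
tcp_rot: [0.672, 0.74, -0.007, 0.001]
wrist_force: [-0.8, 0.0, 0.1]
grip_width: 1.004
```

```bash
python3 - <<'E'
from h import *
d=cap('wrist');save(d,'w1.png');plan(.57,0,.33,6)
E
```

```text
t 2.7 tcp [ 0.5762 -0.0124  0.3275] yaw 5.57 roll needed -0.43 then shift [13.  -4.9 -2.6] noturn [12.9 -4.9 -2.6]
```

View pics/w1.png

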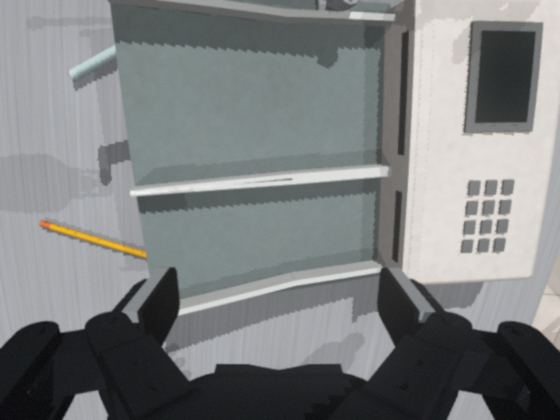

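```bash
python3 - <<'E'
from h import *
d=load('wrist')
P=[]
for (x0,x1,y0,y1) in ((160,350,60,165),(180,350,210,265)):
    g=np.mgrid[x0:x1:5,y0:y1:5].reshape(2,-1).T
    P.append(depthpts(d,g))
P=np.vstack(P);c=P.mean(0);u,s,v=np.linalg.svd(P-c);n=v[2]*np.sign(v[2,2])
print(c,n,'slope',np.degrees(np.arccos(n[2])),'yaw',np.degrees(np.arctan2(n[1],n[0])),'rms',s[2]/len(P)**.5)
im=cv2.cvtColor(d['pixels'],cv2.COLOR_RGB2BGR)
cv2.imwrite('pics/w1a.png',cv2.resize(im[0:290,300:440],None,fx=2.6,fy=2.06,interpolation=cv2.INTER_CUBIC))
cv2.imwrite('pics/w1b.png',cv2.resize(im[0:200,100:300],None,fx=3,fy=3,interpolation=cv2.INTER_CUBIC))
E
```

```text
[0.55086991 0.02057195 0.06992493] [0.2727728  0.02657105 0.96171148] slope 15.906236671211085 yaw 5.563682115892801 rms 0.021163424008854428
```

View pics/w1a.png

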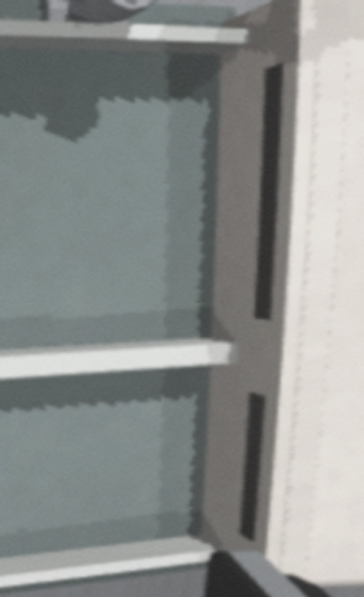

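View pics/w1b.png

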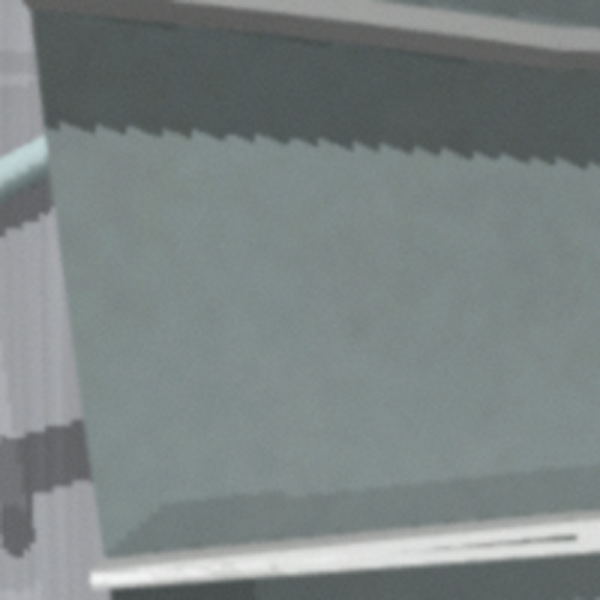

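```bash
cat >> h.py <<'E'
def tray_RT(q):
    ox,oy,yaw=q[:3]; z=0.035 if len(q)<4 else q[3]
    R=Ro.from_euler('z',yaw).as_matrix()@Ro.from_euler('y',14,degrees=True).as_matrix()
    return R,np.array([ox,oy,z])
def in_tray(q,d,px,z):
    R,o=tray_RT(q); n=R[:,2]
    return (cast(d,px,n=n,p0=o+n*z)-o)@R
E
cat > fit.py <<'E'
from h import *
from scipy.optimize import least_squares
d=load('wrist')
obs=[((383.1,160.2),0,'x',0),((383.8,63),0,'x',0),((375.4,252),0,'x',0),((379.6,204),0,'x',0),
((111,5),0,'x',-.25),((120,75),0,'x',-.25),((135,183),0,'x',-.25),
((388,166.5),.02,'y',-.0125),((388,175.7),.02,'y',-.0225),((131,190.7),.02,'y',-.015),((131,196),.02,'y',-.020),
((390,19.6),.02,'y',.1235),((378,263.5),.02,'y',-.1235)]
def res(q): 
    return [in_tray(q,d,[p],z)[0]['xy'.index(a)]-v for p,z,a,v in obs]
for q0 in ([.67,.04,.1],[.67,.04,.1,.035]):
    r=least_squares(res,q0,loss='soft_l1',f_scale=.002);print(r.x.round(4),np.degrees(r.x[2]).round(2),(np.array(res(r.x))*1000).round(1))
    if len(q0)==3: np.save('tray.npy',r.x)
E
python3 fit.py
```

```text
[0.6801 0.0318 0.141 ] 8.08 [ 2.3  0.1 -2.8  0.  -0.   0.3 -0.2 -1.  -0.5 -0.7 -0.4  0.8  3.5]
[0.6801 0.0318 0.1413 0.0347] 8.1 [ 2.4  0.2 -2.8  0.1 -0.1  0.2 -0.3 -1.1 -0.6 -0.7 -0.4  0.9  3.4]
```

```bash
python3 - <<'E'
from h import *
q=np.load('tray.npy');R,o=tray_RT(q)
L=[((0,.1235,0),(0,-.1235,0)),((-.25,.1395,0),(-.25,-.1395,0)),((0,-.0125,.02),(-.105,-.0125,.02)),((-.105,-.0125,.02),(-.25,-.015,.02)),((0,-.0225,.02),(-.105,-.0225,.02)),((0,.1235,.02),(-.105,.1235,.02)),((-.105,.1235,.02),(-.25,.1395,.02)),((0,-.1235,.02),(-.105,-.1235,.02)),((-.105,-.1235,.02),(-.25,-.1395,.02))]
out=[]
for n,(a,b,c,e),s in (('wrist',(0,300,90,420),2),('top',(80,240,210,340),5)):
    d=load(n);im=cv2.resize(cv2.cvtColor(d['pixels'],cv2.COLOR_RGB2BGR)[a:b,c:e],None,fx=s,fy=s,interpolation=cv2.INTER_CUBIC)
    for p,r in L:
        px=((proj(d,np.array([p,r])@R.T+o)-[c,a]+.5)*s)
        cv2.line(im,*[tuple(int(v) for v in k) for k in px],(0,0,255),1)
    cv2.imwrite(f'pics/ov_{n}.png',im[:600,:800])
E
```

```text
(no output)
```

View pics/ov_wrist.png

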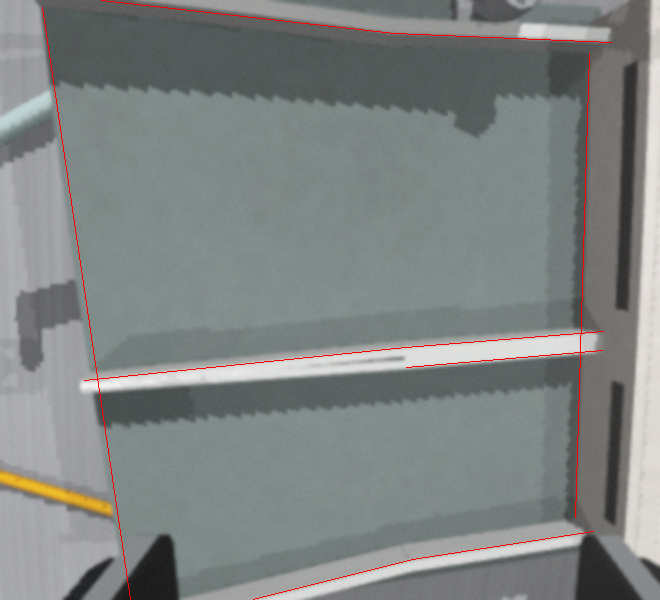

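View pics/ov_top.png

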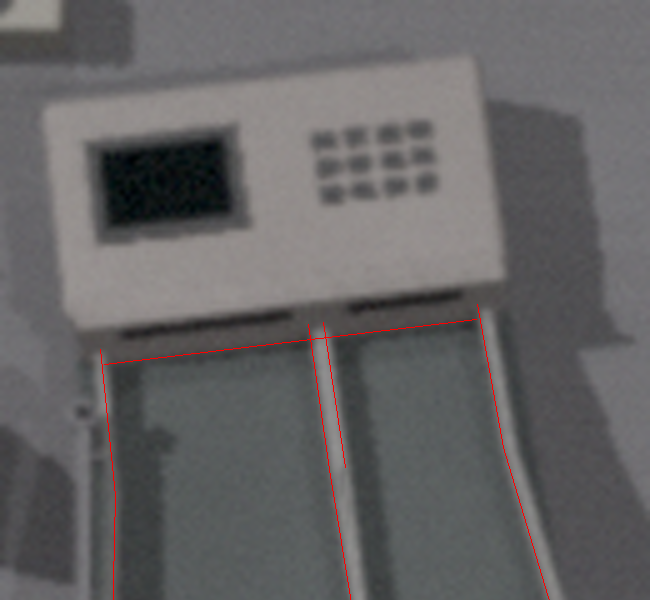

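```bash
python3 - <<'E'
from h import *
plan(.44,.36,.30,14.5)
E
```

```text
t 2.7 tcp [ 0.5762 -0.0124  0.3275] yaw 5.57 roll needed -8.93 then shift [394.9 -38.3  24. ] noturn [384.2 -99.2  24. ]
```

>>> step_arm(targets=[[[40,-10,0],-3],[[40,-7,3],-3],[[40,-5,3],-3],[[40,-4,3],0],[[40,-4,3],0],[[40,-4,3],0],[[40,-4,3],0],[[40,-4,3],0],[[40,-4,3],0],[[30,-2,0],0]])

```text
time_s: 3.7
tcp_pos: [0.4222, 0.3745, 0.2991]
tcp_rot: [0.606, 0.796, -0.007, 0.0]
wrist_force: [-0.0, -0.3, 1.0]
grip_width: 1.003
```

>>> step_arm(targets=[[[0,0,0],0]])

```text
time_s: 3.8
tcp_pos: [0.4187, 0.378, 0.299]
tcp_rot: [0.603, 0.798, -0.006, -0.0]
wrist_force: [0.1, -0.9, 0.1]
grip_width: 1.003
```

```bash
python3 - <<'E'
from h import *
d=cap('wrist');save(d,'w2.png');plan(.44,.36,.30,14.5)
E
```

```text
t 3.85 tcp [0.4191 0.3767 0.2988] yaw 15.8 roll needed 1.3 then shift [-21.4  16.1  -1.2] noturn [-21.8  15.6  -1.2]
```

View pics/w2.png

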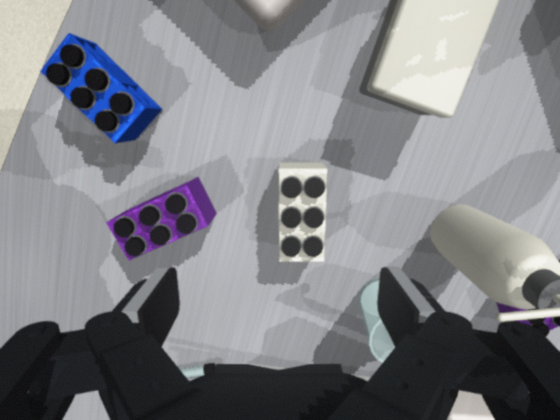

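```bash
cat >> h.py <<'E'
def rack_meas(d,box,ztop=.048,zcap=.057,name=None):
    x0,y0,x1,y1=box
    im=cv2.cvtColor(d['pixels'],cv2.COLOR_RGB2BGR)[y0:y1,x0:x1]
    g=cv2.cvtColor(im,cv2.COLOR_BGR2GRAY)
    m=(g<60).astype(np.uint8)
    n,l,st,ce=cv2.connectedComponentsWithStats(m)
    C=[(ce[i]+[x0,y0],st[i][4]) for i in range(1,n) if 40<st[i][4]<1500]
    P=cast(d,[c for c,_ in C],zcap)
    c=P[:,:2].mean(0);u,s,v=np.linalg.svd(P[:,:2]-c);L=v[0]
    sh=np.degrees(np.arctan2(L[1],L[0]))-90; sh=(sh+90)%180-90
    Q=(P[:,:2]-c)@np.c_[v[0],v[1]]
    print('caps',len(C),[a for _,a in C],'centre',c.round(4),'short axis yaw',round(sh,2));print(Q.round(4).tolist())
    return c,sh
E
python3 - <<'E'
from h import *
d=load('wrist');c,s=rack_meas(d,(275,165,332,265))
plan(*c,.30,s)
E
```

```text
caps 6 [np.int32(241), np.int32(245), np.int32(238), np.int32(240), np.int32(229), np.int32(229)] centre [0.4446 0.3605] short axis yaw 16.24
[[-0.0294, 0.0108], [-0.0295, -0.0108], [-0.0001, 0.0107], [-0.0, -0.0107], [0.0295, 0.0108], [0.0295, -0.0108]]
t 3.85 tcp [0.4191 0.3767 0.2988] yaw 15.8 roll needed -0.44 then shift [-22.7  20.   -1.2] noturn [-22.5  20.1  -1.2]
```

```bash
cat >> h.py <<'E'
def gplan(x,y,z,yaw=None,ahead=.054):
    s=env.state();R=Ro.from_quat(s['tcp_rot']).as_matrix();p=np.array(s['tcp_pos'])+R[:,2]*ahead
    cur=np.degrees(np.arctan2(R[1,1],R[0,1])); roll=0
    if yaw is not None: roll=-((yaw-cur+90)%180-90)
    Rn=R@Ro.from_euler('z',roll,degrees=True).as_matrix()
    print('t',round(s['time_s'],2),'pt',p.round(4),'yaw',round(cur,2),'tilt',np.degrees(R[:2,2]).round(2),'grip',round(s['grip_width'],3),'roll',round(roll,2),'shift',(Rn.T@(np.array([x,y,z])-p)*1000).round(1),'F',np.round(s['wrist_force'],1))
E
python3 - <<'E'
from h import *
gplan(.4446,.3605,.032,16.24)
E
```

```text
t 3.85 pt [0.4186 0.3761 0.2448] yaw 15.8 tilt [-0.48 -0.63] grip 1.001 roll -0.44 shift [-20.5  23.  212.8] F [ 0.4 -0.2  0.6]
```

>>> step_arm(targets=[[[-7,8,20],-0.44],[[-7,8,25],0],[[-6,7,25],0],[[0,0,25],0],[[0,0,20],0],[[0,0,0],0]])

```text
time_s: 4.45
tcp_pos: [0.4441, 0.3596, 0.1832]
tcp_rot: [0.598, 0.801, -0.006, 0.002]
wrist_force: [-0.5, -0.9, -0.2]
grip_width: 1.0
```

```bash
python3 - <<'E'
from h import *
gplan(.4446,.3605,.032,16.24)
d=cap('wrist');save(d,'w3.png')
E
```

```text
t 4.45 pt [0.4439 0.359  0.1292] yaw 16.51 tilt [-0.22 -0.68] grip 1.0 roll 0.27 shift [ 2.3  1.7 97.2] F [-0.5 -0.9 -0.2]
```

View pics/w3.png

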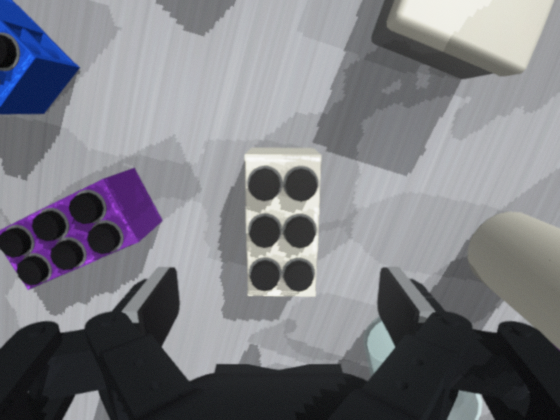

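```bash
python3 - <<'E'
from h import *
d=load('wrist');c,s=rack_meas(d,(243,158,325,296))
gplan(*c,.032,s)
# top face corners
print(cast(d,[(247,155),(321,155),(315,296),(248,297)],.048).round(4))
E
```

```text
caps 6 [np.int32(695), np.int32(692), np.int32(663), np.int32(663), np.int32(629), np.int32(622)] centre [0.4449 0.3605] short axis yaw 16.17
[[-0.0294, 0.0108], [-0.0294, -0.0108], [-0.0001, 0.0107], [-0.0, -0.0107], [0.0294, 0.0107], [0.0294, -0.0107]]
t 4.5 pt [0.4448 0.3596 0.1308] yaw 16.51 tilt [-0.1 -0.6] grip 1.0 roll 0.35 shift [ 1.8  0.8 98.8] F [0.2 0.2 0. ]
[[0.4116 0.3983 0.048 ]
 [0.4545 0.4111 0.048 ]
 [0.481  0.3194 0.048 ]
 [0.4373 0.3055 0.048 ]]
```

>>> step_arm(targets=[[[1,1,25],0.3],[[0,0,25],0],[[0,0,22],0],[[0,0,15],0],[[0,0,5],0],[[0,0,0],0]])

```text
time_s: 5.1
tcp_pos: [0.4517, 0.3629, 0.1013]
tcp_rot: [0.6, 0.8, 0.004, 0.006]
wrist_force: [-0.5, 0.2, 0.5]
grip_width: 0.999
```

```bash
python3 - <<'E'
from h import *
gplan(.4449,.3605,.032,16.17)
E
```

```text
t 5.1 pt [0.4525 0.3628 0.0473] yaw 16.19 tilt [ 0.81 -0.1 ] grip 0.999 roll 0.02 shift [-0.1 -8.2 15.2] F [-0.5  0.2  0.5]
```

>>> step_arm(targets=[[[0,-6,5],0],[[0,-2,5],0],[[0,0,4],0],[[0,0,0],0]])

```text
time_s: 5.5
tcp_pos: [0.4456, 0.3618, 0.0899]
tcp_rot: [0.6, 0.8, 0.007, 0.007]
wrist_force: [0.4, -0.2, 0.6]
grip_width: 0.997
```

```bash
python3 - <<'E'
from h import *
gplan(.4449,.3605,.032,16.17)
E
```

```text
t 5.5 pt [0.4466 0.3619 0.0359] yaw 16.2 tilt [1.12 0.09] grip 0.997 roll 0.03 shift [-0.9 -2.1  3.8] F [ 0.4 -0.2  0.6]
```

>>> step_arm(targets=[[[-1,-2,3],0],[[0,0,1],0],[[0,0,0],0]])

```text
time_s: 5.8
tcp_pos: [0.4442, 0.3605, 0.0859]
tcp_rot: [0.6, 0.8, 0.007, 0.008]
wrist_force: [-0.4, 0.8, -0.3]
grip_width: 1.001
```

>>> step_arm(targets=[[[0,0,0],0],[[0,0,0],0],[[0,0,0],0],[[0,0,0],0],[[0,0,0],0],[[0,0,0],0],[[0,0,0],0]], jaw=30, newtons=40)

```text
time_s: 6.5
tcp_pos: [0.4444, 0.3606, 0.0864]
tcp_rot: [0.6, 0.8, 0.007, 0.007]
wrist_force: [0.8, -0.4, -0.1]
grip_width: 0.533
```

```bash
python3 - <<'E'
from h import *
gplan(.4449,.3605,.13,8.08)
d=cap('wrist');save(d,'w4.png')
E
```

```text
t 6.5 pt [0.4455 0.3607 0.0324] yaw 16.2 tilt [1.17 0.13] grip 0.533 roll 8.12 shift [ -0.2   1.3 -97.6] F [ 0.8 -0.4 -0.1]
```

View pics/w4.png

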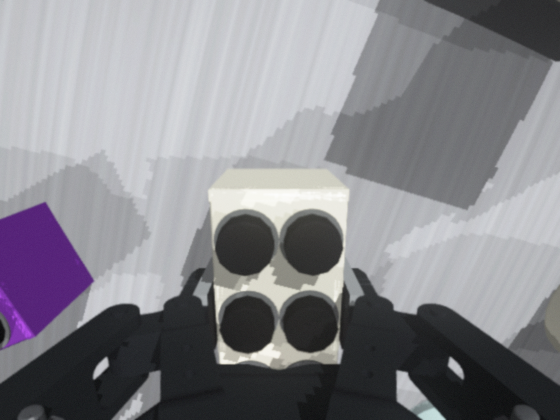

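>>> step_arm(targets=[[[0,0,-10],0],[[0,0,-20],0],[[0,0,-30],0],[[0,0,-40],0],[[0,0,-40],4],[[0,0,-40],4],[[0,0,-30],0],[[0,0,0],0]])

```text
time_s: 7.35
tcp_pos: [0.4365, 0.3579, 0.3014]
tcp_rot: [0.657, 0.754, 0.002, 0.005]
wrist_force: [0.6, 0.5, -1.6]
grip_width: 0.534
```

```bash
python3 - <<'E'
from h import *
q=np.load('tray.npy');R,o=tray_RT(q)
e=o+R@np.array([-.150,-.0745,0]);print(e)
gplan(e[0],e[1],.24,8.08)
E
```

```text
[ 0.54647623 -0.06240085  0.07128828]
t 7.35 pt [0.437  0.3577 0.2474] yaw 7.87 tilt [ 0.56 -0.25] grip 0.534 roll -0.21 shift [-431.3   49.2   10.4] F [ 0.6  0.5 -1.6]
```

>>> step_arm(targets=[[[-20,2,0],0],[[-35,4,0],0],[[-45,5,0],0],[[-45,5,0],0],[[-45,5,0],0],[[-45,5,0],0],[[-45,5,0],0],[[-45,5,0],0],[[-35,4,0],0],[[-20,2,0],0]])

```text
time_s: 8.35
tcp_pos: [0.5236, -0.024, 0.2829]
tcp_rot: [0.653, 0.757, -0.007, -0.004]
wrist_force: [0.9, 1.1, -2.9]
grip_width: 0.531
```

>>> step_arm(targets=[[[0,0,0],0]])

```text
time_s: 8.45
tcp_pos: [0.5229, -0.0265, 0.2804]
tcp_rot: [0.655, 0.756, -0.008, -0.006]
wrist_force: [0.2, 0.2, -2.7]
grip_width: 0.532
```

```bash
python3 - <<'E'
from h import *
gplan(0.5465,-.0624,.24,8.08)
E
```

```text
t 8.45 pt [ 0.5219 -0.0267  0.2264] yaw 8.22 tilt [-1.07 -0.27] grip 0.532 roll 0.14 shift [-38.8  19.1 -13.9] F [ 0.2  0.2 -2.7]
```

>>> step_arm(targets=[[[-13,6,0],0],[[-13,6,0],0],[[-13,6,0],0],[[0,0,0],0],[[0,0,0],0]])

```text
time_s: 8.95
tcp_pos: [0.5461, -0.0631, 0.275]
tcp_rot: [0.654, 0.757, -0.009, -0.009]
wrist_force: [1.0, -0.4, -1.9]
grip_width: 0.531
```

```bash
python3 - <<'E'
from h import *
gplan(0.5465,-.0624,.14,8.08)
d=cap('wrist');save(d,'w5.png')
E
```

```text
t 8.95 pt [ 0.5447 -0.0631  0.221 ] yaw 8.34 tilt [-1.51 -0.1 ] grip 0.531 roll 0.26 shift [ 0.3  4.1 80.9] F [ 1.  -0.4 -1.9]
```

View pics/w5.png

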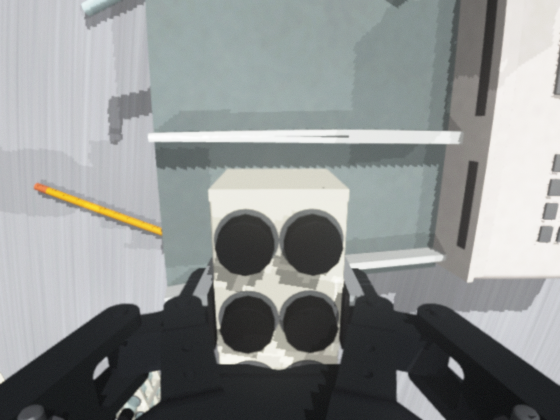

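```bash
cat >> h.py <<'E'
def toolcast(d,px,tz):
    T=np.array(d['tool_from_camera']);u=rays(d,px);D=np.c_[u,np.ones(len(u))]@T[:3,:3].T;o=T[:3,3]
    return o+D*((tz-o[2])/D[:,2])[:,None]
E
python3 - <<'E'
from h import *
d=load('wrist');print((toolcast(d,[(245,245),(312.5,245),(248,323),(309,323)],.0294)*1000).round(1))
print((toolcast(d,[(209,186),(348,186)],.0384)*1000).round(1))
E
```

```text
[[ 29.5 -11.   29.4]
 [ 29.5  10.5  29.4]
 [  1.  -10.7  29.4]
 [  1.   10.2  29.4]]
[[ 46.8 -23.3  38.4]
 [ 46.8  22.7  38.4]]
```

>>> step_arm(targets=[[[0,2,20],0.2],[[0,2,25],0],[[0,0,20],0],[[0,0,10],0],[[0,0,5],0],[[0,0,0],0]])

```text
time_s: 9.6
tcp_pos: [0.5498, -0.0597, 0.1959]
tcp_rot: [0.653, 0.757, -0.007, -0.007]
wrist_force: [-1.5, 0.8, -2.4]
grip_width: 0.533
```

```bash
python3 - <<'E'
from h import *
gplan(0.5465,-.0624,.111,8.08)
E
```

```text
t 9.6 pt [ 0.5487 -0.0598  0.1419] yaw 8.4 tilt [-1.14 -0.14] grip 0.533 roll 0.32 shift [-2.3 -1.9 31. ] F [-1.5  0.8 -2.4]
```

>>> step_arm(targets=[[[-2,-2,8],0.3],[[0,0,8],0],[[0,0,8],0],[[0,0,4],0],[[0,0,0],0]])

```text
time_s: 10.1
tcp_pos: [0.5493, -0.0626, 0.1687]
tcp_rot: [0.656, 0.755, -0.006, -0.004]
wrist_force: [0.8, -0.0, -2.4]
grip_width: 0.533
```

```bash
python3 - <<'E'
from h import *
gplan(0.5465,-.0624,.109,8.08)
E
```

```text
t 10.1 pt [ 0.5485 -0.0628  0.1147] yaw 8.07 tilt [-0.83 -0.21] grip 0.533 roll -0.01 shift [ 0.7 -1.8  5.8] F [ 0.8 -0.  -2.4]
```

>>> step_arm(targets=[[[0,-1,2],0],[[0,0,2],0],[[0,0,2],0],[[0,0,0],0]])

```text
time_s: 10.5
tcp_pos: [0.5485, -0.0629, 0.1627]
tcp_rot: [0.656, 0.755, -0.006, -0.004]
wrist_force: [-0.1, 0.7, -3.5]
grip_width: 0.533
```

```bash
python3 - <<'E'
from h import *
gplan(0.5465,-.0624,.109,8.08)
d=cap('wrist');save(d,'w6.png')
E
```

```text
t 10.5 pt [ 0.5478 -0.0631  0.1087] yaw 8.07 tilt [-0.78 -0.22] grip 0.533 roll -0.01 shift [ 0.9 -1.2 -0.2] F [-0.1  0.7 -3.5]
```

View pics/w6.png

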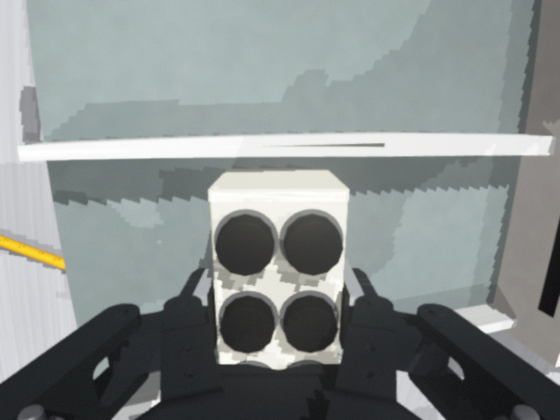

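>>> step_arm(targets=[[[0,0,1.5],0],[[0,0,0],0]])

```text
time_s: 10.75
tcp_pos: [0.5493, -0.0631, 0.1625]
tcp_rot: [0.656, 0.755, -0.006, -0.003]
wrist_force: [0.3, 0.6, -2.8]
grip_width: 0.533
```

>>> step_arm(targets=[[[0,0,0],0],[[0,0,0],0],[[0,0,0],0],[[0,0,0],0],[[0,0,0],0]], jaw=85)

```text
time_s: 11.25
tcp_pos: [0.5511, -0.0635, 0.1643]
tcp_rot: [0.656, 0.755, -0.004, -0.001]
wrist_force: [-0.6, -0.2, 0.2]
grip_width: 0.849
```

```bash
python3 - <<'E'
from h import *
gplan(0.5465,-.0624,.109,8.08)
d=cap('wrist');save(d,'w7.png')
E
```

```text
t 11.25 pt [ 0.5507 -0.0638  0.1103] yaw 8.07 tilt [-0.41 -0.31] grip 0.849 roll -0.01 shift [ 1.9 -4.   1.4] F [-0.6 -0.2  0.2]
```

View pics/w7.png

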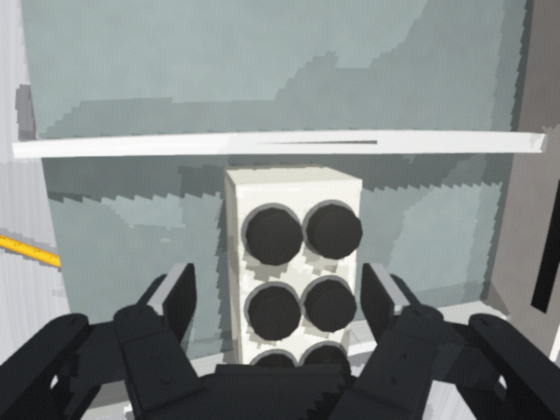

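>>> step_arm(targets=[[[0,0,-8],0],[[0,0,-20],0],[[0,0,-30],0],[[0,0,-30],0],[[0,-20,-25],0],[[0,-30,0],0],[[0,0,0],0]])

```text
time_s: 12.0
tcp_pos: [0.5009, -0.0699, 0.2847]
tcp_rot: [0.655, 0.755, -0.005, -0.001]
wrist_force: [-0.7, 0.0, -0.8]
grip_width: 0.845
```

```bash
python3 - <<'E'
from h import *
gplan(0.5465,-.0624,.109,8.08)
d=cap('wrist');save(d,'w8.png')
E
```

```text
t 12.0 pt [ 0.5005 -0.0702  0.2307] yaw 8.12 tilt [-0.47 -0.33] grip 0.845 roll 0.04 shift [  1.8  47.7 121.2] F [-0.7  0.  -0.8]
```

View pics/w8.png

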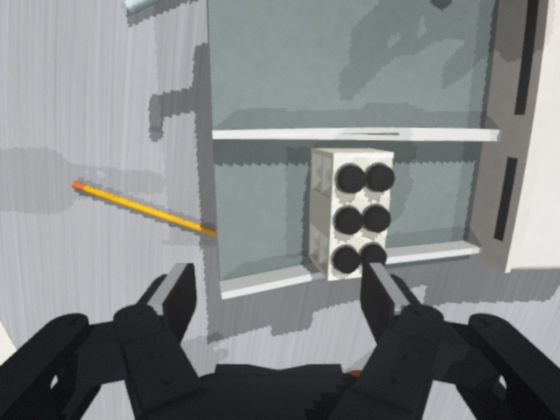

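```bash
cat >> h.py <<'E'
def tray_meas(d,box,zcap,th=60,lo=60,hi=1500,q=None):
    q=np.load('tray.npy') if q is None else q
    x0,y0,x1,y1=box
    g=cv2.cvtColor(d['pixels'],cv2.COLOR_RGB2GRAY)[y0:y1,x0:x1]
    m=cv2.morphologyEx((g<th).astype(np.uint8),cv2.MORPH_OPEN,np.ones((5,5)))
    cs,_=cv2.findContours(m,cv2.RETR_EXTERNAL,cv2.CHAIN_APPROX_NONE)
    C=[cv2.minEnclosingCircle(c)[0] for c in cs if lo<cv2.contourArea(c)<hi]
    P=in_tray(q,d,np.array(C)+[x0,y0],zcap)
    c=P[:,:2].mean(0);u,s,v=np.linalg.svd(P[:,:2]-c);L=v[0]*np.sign(v[0,1])
    print(len(C),'tray xy',(c*1000).round(1),'yaw deg',np.degrees(np.arctan2(-L[0],L[1])).round(2));print((P[:,:2]*1000).round(1).tolist());return c
E
python3 - <<'E'
from h import *
d=load('wrist');tray_meas(d,(330,155,400,272),.057)
E
```

```text
3 tray xy [-152.4  -75.9] yaw deg -0.2
[[-152.5, -105.3], [-152.4, -76.0], [-152.3, -46.3]]
```

```bash
cat >> h.py <<'E'
def tip(x,y,z,yaw=8.08,ahead=.073):
    """tray mm"""
    q=np.load('tray.npy');R,o=tray_RT(q)
    s=env.state();Rt=Ro.from_quat(s['tcp_rot']).as_matrix();p=np.array(s['tcp_pos'])+Rt[:,2]*ahead
    print('tip now in tray',((p-o)@R*1000).round(1));gplan(*(o+R@(np.array([x,y,z])/1000)),yaw,ahead)
E
python3 - <<'E'
from h import *
tip(-210,-76,30)
E
```

```text
tip now in tray [-227.2  -76.5  126.6]
t 12.05 pt [ 0.5029 -0.0706  0.2129] yaw 8.11 tilt [-0.2  -0.37] grip 0.847 roll 0.03 shift [ 1.1 -6.2 98. ] F [ 0.6 -0.3  1. ]
```

>>> step_arm(targets=[[[0,-3,0],0],[[0,-3,5],0],[[0,0,15],0],[[0,0,20],0],[[0,0,20],0],[[0,0,20],0],[[0,0,15],0],[[0,0,0],0],[[0,0,0],0]], jaw=0)

```text
time_s: 12.95
tcp_pos: [0.499, -0.0712, 0.1843]
tcp_rot: [0.655, 0.756, -0.004, -0.0]
wrist_force: [0.6, 0.5, 0.2]
grip_width: -0.002
```

```bash
python3 - <<'E'
from h import *
tip(-203,-76,10)
E
```

```text
tip now in tray [-207.   -76.9   27.1]
t 12.95 pt [ 0.4986 -0.0716  0.1113] yaw 8.19 tilt [-0.33 -0.29] grip -0.002 roll 0.11 shift [ 1.  -0.2 17.5] F [0.6 0.5 0.2]
```

>>> step_arm(targets=[[[1,0,6],0],[[0,0,6],0],[[0,0,5],0],[[0,0,0],0]])

```text
time_s: 13.35
tcp_pos: [0.5004, -0.0705, 0.168]
tcp_rot: [0.655, 0.756, -0.003, 0.001]
wrist_force: [-0.5, -0.0, 0.0]
grip_width: -0.004
```

```bash
python3 - <<'E'
from h import *
tip(-180,-76,10)
d=cap('wrist');save(d,'w9.png')
E
```

```text
tip now in tray [-201.3  -76.5   11.7]
t 13.35 pt [ 0.5003 -0.071   0.095 ] yaw 8.21 tilt [-0.12 -0.35] grip -0.004 roll 0.13 shift [ 0.5 20.3  6.7] F [-0.5 -0.   0. ]
```

View pics/w9.png

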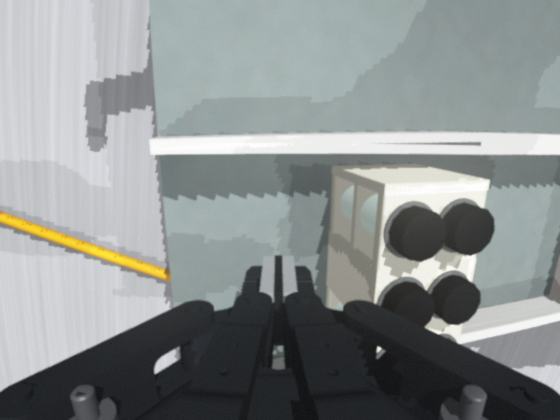

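>>> step_arm(targets=[[[0,5,1.3],0],[[0,5,1.3],0],[[0,5,1.3],0],[[0,7,1.8],0],[[0,7,1.8],0],[[0,7,1.8],0],[[0,7,1.8],0],[[0,7,1.8],0],[[0,4,1],0],[[0,0,0],0]])

```text
time_s: 14.4
tcp_pos: [0.5591, -0.0622, 0.1546]
tcp_rot: [0.654, 0.756, -0.004, 0.001]
wrist_force: [-1.2, 0.0, 0.3]
grip_width: -0.0
```

```bash
python3 - <<'E'
from h import *
tip(-60,-74,10)
d=cap('wrist');save(d,'w10.png')
E
```

```text
tip now in tray [-140.7  -76.5   12.9]
t 14.4 pt [ 0.5588 -0.0627  0.0816] yaw 8.25 tilt [-0.21 -0.36] grip -0.0 roll 0.17 shift [ 2.6 77.7 22. ] F [-1.2  0.   0.3]
```

View pics/w10.png

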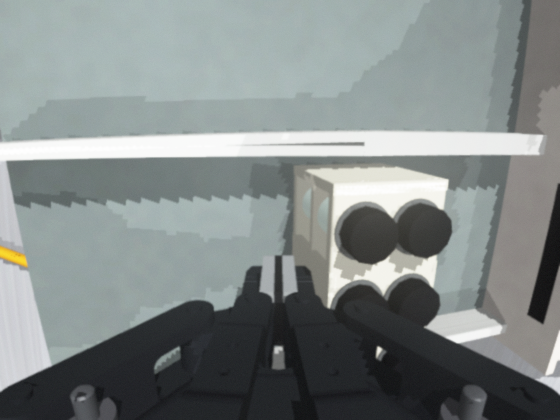

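>>> step_arm(targets=[[[0.3,7,1.9],-0.1],[[0.3,7,1.9],0],[[0.3,7,1.9],0],[[0.3,7,1.9],0],[[0.3,7,1.9],0],[[0.3,7,1.9],0],[[0.3,7,1.9],0],[[0.3,7,1.9],0],[[0,4,1.2],0],[[0,0,0],0]])

```text
time_s: 15.45
tcp_pos: [0.6235, -0.0506, 0.1367]
tcp_rot: [0.654, 0.757, -0.004, 0.001]
wrist_force: [-0.5, -0.4, 0.9]
grip_width: 0.0
```

```bash
python3 - <<'E'
from h import *
tip(-60,-74,11)
d=cap('wrist');save(d,'w11.png')
E
```

```text
tip now in tray [-72.9 -74.1  11.4]
t 15.45 pt [ 0.6233 -0.0511  0.0637] yaw 8.34 tilt [-0.15 -0.4 ] grip 0.0 roll 0.26 shift [ 0.2 12.4  3.5] F [-0.5 -0.4  0.9]
```

View pics/w11.png

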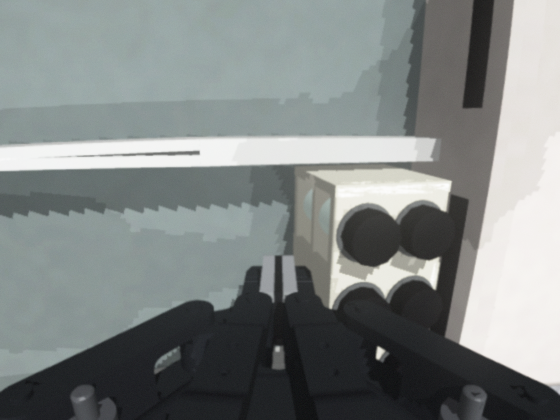

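Nearly home; push slowly on, watching force.

>>> step_arm(targets=[[[0,4,1],0],[[0,3,0.7],0],[[0,3,0.7],0],[[0,2,0.5],0],[[0,0,0],0]])

```text
time_s: 16.0
tcp_pos: [0.6352, -0.0488, 0.1333]
tcp_rot: [0.654, 0.757, -0.004, 0.001]
wrist_force: [-1.1, -0.6, 0.8]
grip_width: -0.005
```

```bash
python3 - <<'E'
from h import *
tip(-60,-74,11)
E
```

```text
tip now in tray [-60.6 -73.9  10.9]
t 16.0 pt [ 0.6349 -0.0493  0.0603] yaw 8.32 tilt [-0.24 -0.38] grip -0.005 roll 0.24 shift [-0.1  0.6  0.1] F [-1.1 -0.6  0.8]
```

>>> step_arm(targets=[[[0,1.5,0.4],0],[[0,1.5,0.4],0],[[0,1.5,0.4],0],[[0,0,0],0]])

```text
time_s: 16.4
tcp_pos: [0.6392, -0.0482, 0.1323]
tcp_rot: [0.654, 0.757, -0.005, -0.0]
wrist_force: [-1.8, -0.0, 2.3]
grip_width: 0.003
```

```bash
python3 - <<'E'
from h import *
tip(-60,-74,11)
d=cap('wrist');save(d,'w12.png')
E
```

```text
tip now in tray [-56.7 -73.8  10.9]
t 16.4 pt [ 0.6387 -0.0486  0.0593] yaw 8.33 tilt [-0.39 -0.38] grip 0.003 roll 0.25 shift [-0.2 -3.2 -0.9] F [-1.8 -0.   2.3]
```

View pics/w12.png

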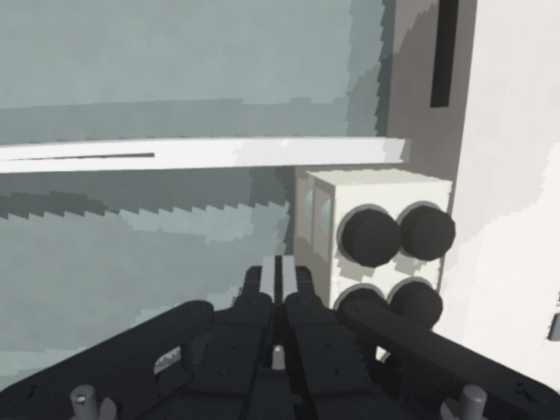

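>>> step_arm(targets=[[[0,1.5,0.4],0],[[0,1.5,0.4],0],[[0,0,0],0]])

```text
time_s: 16.75
tcp_pos: [0.6397, -0.0481, 0.1324]
tcp_rot: [0.654, 0.757, -0.008, -0.003]
wrist_force: [-1.0, -0.0, 2.0]
grip_width: 0.001
```

```bash
python3 - <<'E'
from h import *
tip(-60,-74,11)
E
```

```text
tip now in tray [-56.8 -73.8  11.1]
t 16.75 pt [ 0.6386 -0.0486  0.0595] yaw 8.35 tilt [-0.87 -0.41] grip 0.001 roll 0.27 shift [-0.2 -3.2 -0.7] F [-1. -0.  2.]
```

>>> step_arm(targets=[[[0,-8,-2],0],[[0,-15,-4],0],[[0,-15,-15],0],[[0,-15,-30],0],[[0,-15,-40],0],[[0,-10,-40],0],[[0,0,-30],0],[[0,0,0],0]])

```text
time_s: 17.55
tcp_pos: [0.5605, -0.0581, 0.2959]
tcp_rot: [0.654, 0.757, -0.005, -0.001]
wrist_force: [-0.1, -0.4, 0.7]
grip_width: 0.001
```

```bash
python3 - <<'E'
from h import *
tip(-60,-74,11)
d=cap('wrist');save(d,'w13.png')
E
```

```text
tip now in tray [-173.2  -72.5  150.5]
t 17.55 pt [ 0.56   -0.0585  0.2229] yaw 8.32 tilt [-0.45 -0.32] grip 0.001 roll 0.24 shift [ -0.8  77.5 162.1] F [-0.1 -0.4  0.7]
```

View pics/w13.png

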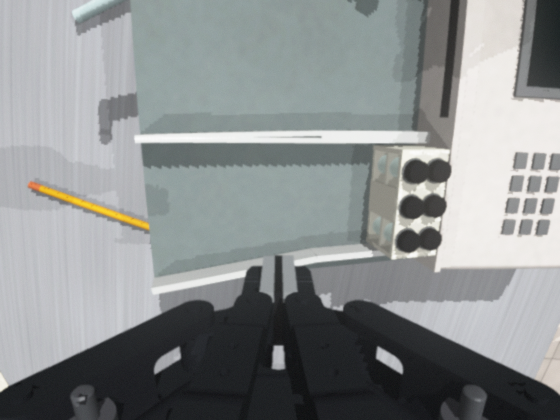

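```bash
python3 - <<'E'
from h import *
d=load('wrist');tray_meas(d,(385,145,460,262),.057)
q=np.load('tray.npy')
# panel foot and upper edge, divider checks
print((in_tray(q,d,[(422,20),(416,110),(136,30),(141,120),(150,270)],0)*1000).round(1))
print((in_tray(q,d,[(140,135),(140,141),(425,132),(425,141)],.02)*1000).round(1))
im=cv2.cvtColor(d['pixels'],cv2.COLOR_RGB2BGR)
cv2.imwrite('pics/w13c.png',cv2.resize(im[120:280,330:480],None,fx=4,fy=3.7,interpolation=cv2.INTER_CUBIC))
E
```

```text
1 tray xy [ -39.6 -102. ] yaw deg -0.0
[[-39.6, -102.0]]
[[  -4.4   86.     0. ]
 [  -2.9    6.5    0. ]
 [-247.8   62.2   -0. ]
 [-249.1   -4.2   -0. ]
 [-253.9 -132.5   -0. ]]
[[-247.9  -15.    20. ]
 [-248.2  -19.4   20. ]
 [  -5.3  -13.3   20. ]
 [  -4.3  -21.4   20. ]]
```

View pics/w13c.png

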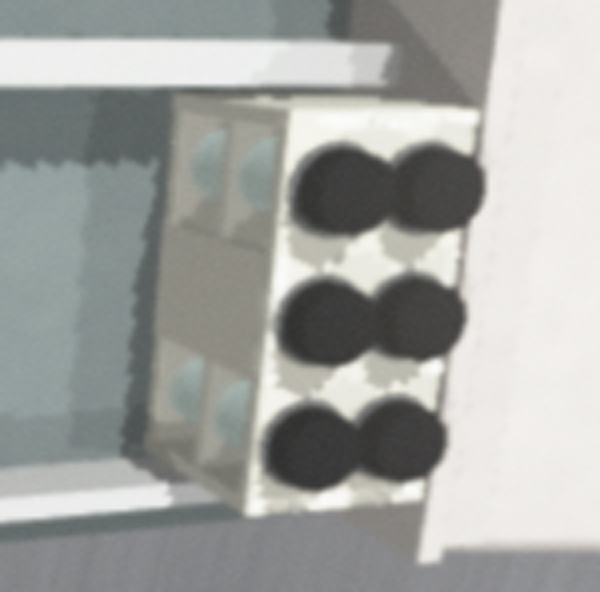

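```bash
python3 - <<'E'
from h import *
d=load('wrist');q=np.load('tray.npy')
c=np.array([(340,190),(322,322),(309,447),(438,188),(416,318),(402,440)])/[4,3.7]+[330,120]
print((in_tray(q,d,c,.057)*1000).round(1))
print('panel top',(in_tray(q,d,np.array([(498,0),(468,280),(437,560)])/[4,3.7]+[330,120],.05)*1000).round(1))
print('back face bottom',(in_tray(q,d,np.array([(177,95),(148,455)])/[4,3.7]+[330,120],.0)*1000).round(1))
print('top face',(in_tray(q,d,np.array([(290,105),(252,512),(478,112),(420,495)])/[4,3.7]+[330,120],.048)*1000).round(1))
E
```

```text
[[ -38.5  -43.    57. ]
 [ -39.   -72.5   57. ]
 [ -38.4 -102.1   57. ]
 [ -14.9  -43.1   57. ]
 [ -16.   -72.8   57. ]
 [ -15.  -102.3   57. ]]
panel top [[-1.000e-01 -2.200e+00  5.000e+01]
 [ 2.000e+00 -6.630e+01  5.000e+01]
 [ 5.700e+00 -1.387e+02  5.000e+01]]
back face bottom [[ -44.7  -27.     0. ]
 [ -44.3 -124.2    0. ]]
top face [[ -46.   -25.5   48. ]
 [ -44.4 -121.2   48. ]
 [   0.2  -27.2   48. ]
 [  -0.3 -121.2   48. ]]
```

```bash
python3 - <<'E'
from h import *
plan(.417,-.375,.31,23.6)
E
```

```text
t 17.6 tcp [ 0.5595 -0.0579  0.2935] yaw 8.32 roll needed -15.28 then shift [-233.5 -257.7  -13.3] noturn [-293.2 -187.1  -13.3]
```

>>> step_arm(targets=[[[-15,-10,-2],-5],[[-25,-20,-2],-5],[[-30,-30,-2],-5],[[-33,-35,-2],0],[[-33,-35,-2],0],[[-33,-35,-2],0],[[-33,-35,0],0],[[-20,-25,0],0],[[-8,-12,0],0],[[0,0,0],0]], jaw=100)

```text
time_s: 18.6
tcp_pos: [0.4132, -0.3654, 0.2854]
tcp_rot: [0.543, 0.84, -0.003, -0.014]
wrist_force: [-0.8, 0.3, -0.2]
grip_width: 1.0
```

```bash
python3 - <<'E'
from h import *
plan(.417,-.375,.31,23.6)
d=cap('wrist');save(d,'w14.png')
E
```

```text
t 18.6 tcp [ 0.4132 -0.3654  0.2854] yaw 24.25 roll needed 0.65 then shift [ -9.8  -0.9 -24.8] noturn [ -9.8  -1.  -24.8]
```

View pics/w14.png

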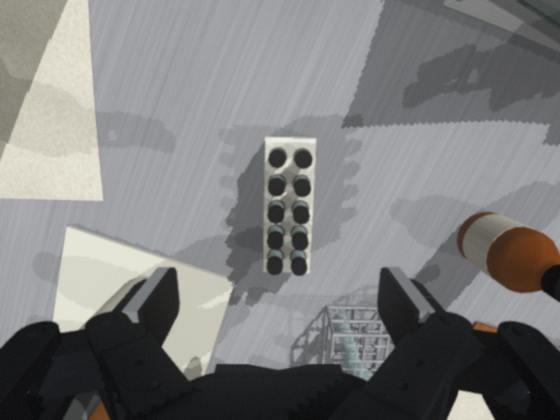

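```bash
python3 - <<'E'
from h import *
d=load('wrist')
im=cv2.cvtColor(d['pixels'],cv2.COLOR_RGB2BGR)
cv2.imwrite('pics/w14c.png',cv2.resize(im[125:285,250:330],None,fx=5,fy=3.7,interpolation=cv2.INTER_CUBIC))
try: c,s=rack_meas(d,(264,145,316,274),zcap=.077)
except Exception as e: print(e)
print(cast(d,[(333,310),(378,310)],.06).round(3))
E
```

```text
caps 10 [np.int32(203), np.int32(205), np.int32(217), np.int32(211), np.int32(214), np.int32(214), np.int32(224), np.int32(211), np.int32(213), np.int32(201)] centre [ 0.4188 -0.3683] short axis yaw 22.9
[[-0.0473, 0.0107], [-0.0472, -0.0107], [-0.0237, 0.0107], [-0.0237, -0.0107], [-0.0, 0.0107], [-0.0, -0.0106], [0.0238, 0.0106], [0.0237, -0.0107], [0.0474, 0.0106], [0.047, -0.0107]]
[[ 0.502 -0.442  0.06 ]
 [ 0.543 -0.424  0.06 ]]
```

View pics/w14c.png

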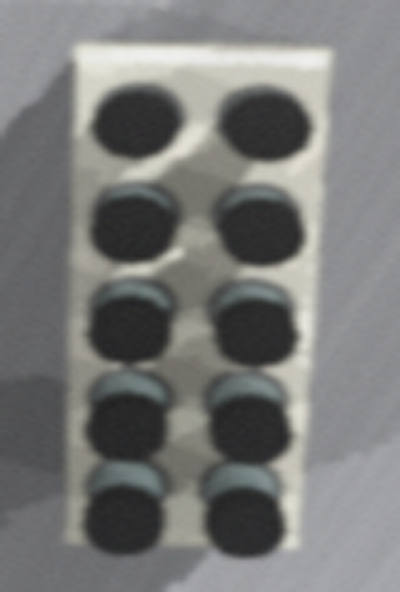

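```bash
python3 - <<'E'
from h import *
gplan(.4188,-.3683,.034,22.9)
E
```

```text
t 18.65 pt [ 0.4121 -0.3637  0.2311] yaw 24.3 tilt [-1.56  0.66] grip 1.001 roll 1.4 shift [-11.    8.5 196.8] F [-0.3  0.2 -1.3]
```

>>> step_arm(targets=[[[-5,4,15],0.7],[[-6,4,25],0.7],[[0,0,25],0],[[0,0,25],0],[[0,0,15],0],[[0,0,5],0],[[0,0,0],0]])

```text
time_s: 19.35
tcp_pos: [0.4271, -0.3596, 0.1607]
tcp_rot: [0.55, 0.835, 0.0, -0.018]
wrist_force: [-0.1, 0.1, 1.4]
grip_width: 0.997
```

```bash
python3 - <<'E'
from h import *
gplan(.4188,-.3683,.034,22.9)
d=cap('wrist');save(d,'w15.png')
rack_meas(d,(200,100,345,330),zcap=.077)
E
```

```text
t 19.35 pt [ 0.4255 -0.3586  0.1067] yaw 23.3 tilt [-1.7   1.13] grip 0.997 roll 0.4 shift [-8.5 -8.5 72.6] F [-0.1  0.1  1.4]
caps 8 [np.int32(731), np.int32(690), np.int32(756), np.int32(731), np.int32(762), np.int32(732), np.int32(708), np.int32(685)] centre [ 0.4144 -0.357 ] short axis yaw 22.92
[[-0.0349, 0.0107], [-0.0348, -0.0108], [-0.0117, 0.0107], [-0.0116, -0.0107], [0.0119, 0.0107], [0.0118, -0.0106], [0.0347, 0.0106], [0.0345, -0.0107]]
```

View pics/w15.png

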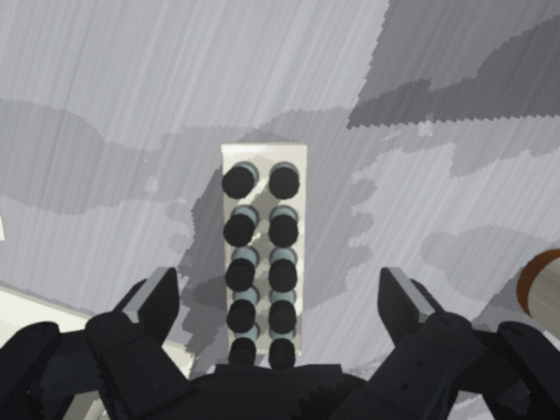

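>>> step_arm(targets=[[[-4,-4,8],0.4],[[-4,-4,10],0],[[0,0,10],0],[[0,0,10],0],[[0,0,0],0]])

```text
time_s: 19.9
tcp_pos: [0.4234, -0.372, 0.1229]
tcp_rot: [0.553, 0.833, -0.001, -0.014]
wrist_force: [-0.2, -0.0, -0.0]
grip_width: 1.002
```

```bash
python3 - <<'E'
from h import *
gplan(.4189,-.3681,.034,22.9)
E
```

```text
t 19.9 pt [ 0.4221 -0.3712  0.0689] yaw 22.87 tilt [-1.42  0.82] grip 1.002 roll -0.03 shift [ 3.3 -1.1 35. ] F [-0.2 -0.  -0. ]
```

>>> step_arm(targets=[[[2,-2,9],0],[[1,0,9],0],[[0,0,9],0],[[0,0,6],0],[[0,0,0],0]])

```text
time_s: 20.4
tcp_pos: [0.419, -0.3692, 0.0869]
tcp_rot: [0.553, 0.833, -0.001, -0.014]
wrist_force: [0.8, -0.5, 0.5]
grip_width: 1.002
```

```bash
python3 - <<'E'
from h import *
gplan(.4189,-.3681,.034,22.9)
E
```

```text
t 20.4 pt [ 0.4177 -0.3684  0.0329] yaw 22.84 tilt [-1.43  0.84] grip 1.002 roll -0.06 shift [-0.2  1.2 -1.1] F [ 0.8 -0.5  0.5]
```

>>> step_arm(targets=[[[0,1,0],0],[[0,0,0],0],[[0,0,0],0],[[0,0,0],0],[[0,0,0],0],[[0,0,0],0],[[0,0,0],0]], jaw=30, newtons=45)

```text
time_s: 21.1
tcp_pos: [0.4206, -0.3688, 0.0874]
tcp_rot: [0.553, 0.833, -0.001, -0.014]
wrist_force: [-0.4, -0.7, -0.7]
grip_width: 0.532
```

>>> step_arm(targets=[[[0,0,-10],0],[[0,0,-20],0],[[0,0,-30],0],[[0,0,-40],3],[[0,0,-40],4],[[0,0,-40],4],[[0,0,-20],4],[[0,0,0],0]])

```text
time_s: 21.9
tcp_pos: [0.4229, -0.3692, 0.2939]
tcp_rot: [0.661, 0.75, -0.002, -0.019]
wrist_force: [0.3, -0.2, -3.2]
grip_width: 0.531
```

```bash
python3 - <<'E'
from h import *
q=np.load('tray.npy');R,o=tray_RT(q)
e=o+R@np.array([-.150,.057,0]);print(e)
gplan(e[0],e[1],.25,8.08)
d=cap('wrist');save(d,'w16.png')
E
```

```text
[0.52799483 0.06779396 0.07128828]
t 21.9 pt [ 0.4212 -0.368   0.2399] yaw 7.29 tilt [-1.78  1.24] grip 0.531 roll -0.79 shift [416.7 166.6  -3.9] F [ 0.3 -0.2 -3.2]
```

View pics/w16.png

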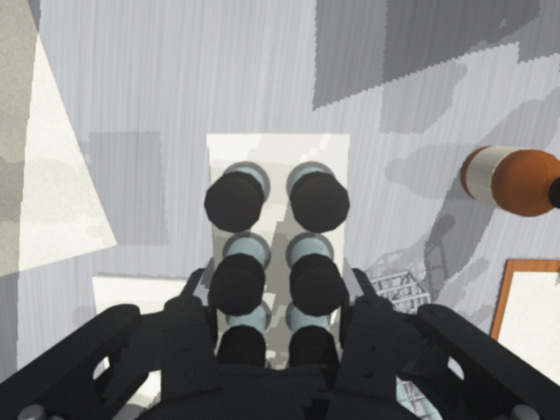

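```bash
python3 - <<'E'
from h import *
d=load('wrist')
print((toolcast(d,[(207,135),(350,134)],.0394)*1000).round(1))
E
```

```text
[[ 63.3 -23.3  39.4]
 [ 63.7  22.7  39.4]]
```

>>> step_arm(targets=[[[20,8,0],-0.4],[[35,14,0],-0.4],[[42,17,0],0],[[42,17,-2],0],[[42,17,-2],0],[[42,17,-2],0],[[42,17,-2],0],[[42,17,0],0],[[35,14,0],0],[[25,10,0],0]])

```text
time_s: 22.95
tcp_pos: [0.5066, 0.03, 0.2835]
tcp_rot: [0.652, 0.757, -0.008, -0.037]
wrist_force: [0.7, -0.4, -3.5]
grip_width: 0.53
```

>>> step_arm(targets=[[[0,0,0],0]])

```text
time_s: 23.05
tcp_pos: [0.5055, 0.0332, 0.281]
tcp_rot: [0.65, 0.759, -0.009, -0.04]
wrist_force: [1.1, -0.4, -2.7]
grip_width: 0.531
```

```bash
python3 - <<'E'
from h import *
gplan(.528,.0678,.25,8.08)
E
```

```text
t 23.05 pt [0.5016 0.0353 0.2272] yaw 8.92 tilt [-4.08  2.21] grip 0.531 roll 0.84 shift [ 29.7  29.1 -23.4] F [ 1.1 -0.4 -2.7]
```

>>> step_arm(targets=[[[6,6,-4],0.8],[[6,6,-4],0],[[6,6,-4],0],[[6,6,-4],0],[[6,5,0],0],[[0,0,0],0]])

```text
time_s: 23.65
tcp_pos: [0.5312, 0.0666, 0.2929]
tcp_rot: [0.656, 0.753, -0.012, -0.042]
wrist_force: [0.4, -0.9, -3.7]
grip_width: 0.533
```

```bash
python3 - <<'E'
from h import *
gplan(.528,.0678,.25,8.08)
print(env.state()['joint_pos'],env.state()['joint_vel'].round(3))
E
```

```text
t 23.65 pt [0.5269 0.0686 0.2391] yaw 8.01 tilt [-4.54  2.16] grip 0.533 roll -0.07 shift [ -0.4   0.1 -11. ] F [ 0.4 -0.9 -3.7]
[-0.02218355  0.07405936  1.79731368  0.03685805  1.35047827 -0.16967885] [-0.011 -0.001 -0.006 -0.017  0.01  -0.001]
```

```bash
cat >> h.py <<'E'
def rackpos(g=.0334,ox=-.001,half=(.065,.023)):
    q=np.load('tray.npy');R,o=tray_RT(q);s=env.state();Rt=Ro.from_quat(s['tcp_rot']).as_matrix()
    f=lambda v:((np.array(s['tcp_pos'])+Rt@np.array(v)-o)@R*1000).round(1)
    print('origin',f([ox,0,.054+g]),'corners',[f([ox+a*half[0],b*half[1],.054+g]).tolist() for a in(-1,1) for b in (-1,1)])
E
python3 - <<'E'
from h import *
rackpos()
E
```

```text
origin [-185.8   58.6  129.7] corners [[-208.0, -6.3, 122.6], [-162.7, -6.4, 130.5], [-208.9, 123.5, 128.9], [-163.6, 123.5, 136.7]]
```

>>> step_arm(targets=[[[-1,2,12],0],[[-1,2,18],0],[[-1,2,20],0],[[-1,2,18],0],[[0,1,12],0],[[0,0,6],0],[[0,0,0],0]])

```text
time_s: 24.35
tcp_pos: [0.5334, 0.0653, 0.2]
tcp_rot: [0.657, 0.753, -0.013, -0.042]
wrist_force: [-1.0, -0.7, -3.4]
grip_width: 0.53
```

```bash
python3 - <<'E'
from h import *
rackpos()
gplan(.528,.0678,.12,8.08)
E
```

```text
origin [-161.5   56.9   40. ] corners [[-183.9, -7.9, 33.1], [-138.5, -8.0, 40.9], [-184.5, 121.9, 39.2], [-139.2, 121.8, 47.0]]
t 24.35 pt [0.5291 0.0673 0.1463] yaw 7.92 tilt [-4.6   2.08] grip 0.53 roll -0.16 shift [-0.6  1.  26.3] F [-1.  -0.7 -3.4]
```

>>> step_arm(targets=[[[0,1,8],0],[[0,1,8],0],[[0,0,8],0],[[0,0,4],0],[[0,0,0],0]])

```text
time_s: 24.85
tcp_pos: [0.5347, 0.0667, 0.1719]
tcp_rot: [0.657, 0.753, -0.011, -0.04]
wrist_force: [0.4, 0.6, -2.8]
grip_width: 0.529
```

```bash
python3 - <<'E'
from h import *
rackpos()
gplan(.528,.0678,.12,8.08)
d=cap('wrist');save(d,'w17.png')
E
```

```text
origin [-152.9   58.    13.1] corners [[-175.2, -6.9, 6.1], [-129.9, -7.0, 14.1], [-175.8, 123.0, 12.1], [-130.5, 122.9, 20.1]]
t 24.85 pt [0.5307 0.0686 0.118 ] yaw 7.92 tilt [-4.34  2.07] grip 0.529 roll -0.16 shift [-0.4 -2.9 -1.8] F [ 0.4  0.6 -2.8]
```

View pics/w17.png

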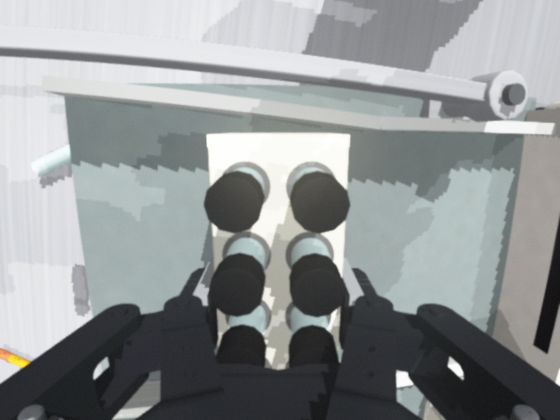

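>>> step_arm(targets=[[[-1,0,3],0],[[0,0,3],0],[[0,0,0],0]])

```text
time_s: 25.2
tcp_pos: [0.5352, 0.0658, 0.1666]
tcp_rot: [0.657, 0.753, -0.011, -0.04]
wrist_force: [-0.3, 0.6, -3.7]
grip_width: 0.532
```

```bash
python3 - <<'E'
from h import *
rackpos()
gplan(.528,.0678,.12,8.08)
E
```

```text
origin [-151.    57.1    8.1] corners [[-173.3, -7.8, 1.1], [-128.0, -7.9, 9.2], [-174.0, 122.0, 7.0], [-128.7, 121.9, 15.1]]
t 25.2 pt [0.5313 0.0678 0.1127] yaw 7.92 tilt [-4.21  2.06] grip 0.532 roll -0.16 shift [ 0.8 -3.7 -7. ] F [-0.3  0.6 -3.7]
```

>>> step_arm(targets=[[[0,0,1],0],[[0,0,0.5],0]])

```text
time_s: 25.4
tcp_pos: [0.5354, 0.0658, 0.1652]
tcp_rot: [0.657, 0.753, -0.01, -0.039]
wrist_force: [0.2, 0.0, -3.3]
grip_width: 0.531
```

>>> step_arm(targets=[[[0,0,0],0],[[0,0,0],0],[[0,0,0],0]], jaw=62)

```text
time_s: 25.7
tcp_pos: [0.5377, 0.0659, 0.1673]
tcp_rot: [0.657, 0.753, -0.008, -0.037]
wrist_force: [0.8, -1.1, -1.0]
grip_width: 0.618
```

>>> step_arm(targets=[[[0,0,0],0],[[0,0,0],0],[[0,0,0],0],[[0,0,0],0]], jaw=85)

```text
time_s: 26.1
tcp_pos: [0.5383, 0.0659, 0.1688]
tcp_rot: [0.657, 0.753, -0.008, -0.037]
wrist_force: [0.5, -0.0, -0.1]
grip_width: 0.852
```

```bash
python3 - <<'E'
from h import *
gplan(.528,.0678,.12,8.08)
d=cap('wrist');save(d,'w18.png')
E
```

```text
t 26.1 pt [0.5348 0.0678 0.1149] yaw 7.91 tilt [-3.76  2.07] grip 0.852 roll -0.17 shift [ 1.2 -7.  -4.6] F [ 0.5 -0.  -0.1]
```

View pics/w18.png

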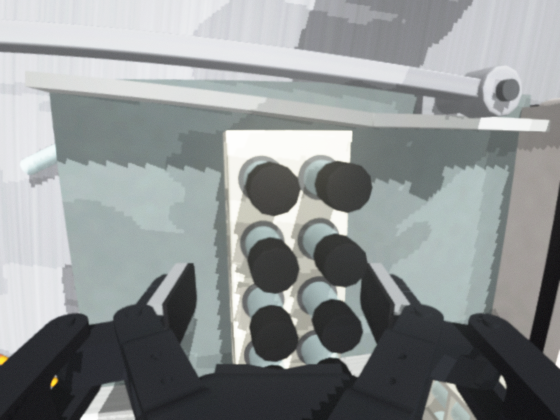

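>>> step_arm(targets=[[[0,2,0],0],[[0,3,0],0],[[0,0,0],0]], jaw=100)

```text
time_s: 26.45
tcp_pos: [0.5435, 0.0666, 0.1683]
tcp_rot: [0.657, 0.753, -0.008, -0.037]
wrist_force: [-0.1, -1.1, 0.1]
grip_width: 0.999
```

>>> step_arm(targets=[[[0,0,-8],0],[[0,0,-15],0],[[0,0,-25],0],[[0,-1,-30],0],[[0,-2,-30],0],[[0,-25,-20],0],[[0,-30,0],0],[[0,-5,0],0],[[0,0,0],0]])

```text
time_s: 27.35
tcp_pos: [0.4906, 0.0526, 0.3154]
tcp_rot: [0.657, 0.753, -0.005, -0.033]
wrist_force: [0.4, -0.6, -0.4]
grip_width: 1.001
```

```bash
python3 - <<'E'
from h import *
tip(-205,57,30)
d=cap('wrist');save(d,'w19.png')
E
```

```text
tip now in tray [-233.    50.3  155.8]
t 27.35 pt [0.4865 0.0552 0.2425] yaw 7.9 tilt [-3.18  2.03] grip 1.001 roll -0.18 shift [  1.1   3.2 129. ] F [ 0.4 -0.6 -0.4]
```

View pics/w19.png

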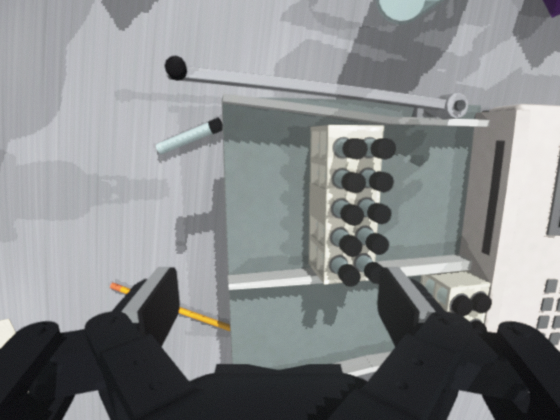

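```bash
python3 - <<'E'
from h import *
d=load('wrist');q=np.load('tray.npy')
im=cv2.cvtColor(d['pixels'],cv2.COLOR_RGB2BGR)
cv2.imwrite('pics/w19c.png',cv2.resize(im[110:300,290:420],None,fx=4.5,fy=3.15,interpolation=cv2.INTER_CUBIC))
print('div',(in_tray(q,d,[(232,280),(232,287),(466,259),(466,267)],.02)*1000).round(1))
print('caps',(in_tray(q,d,[(354,149),(351,181),(348,212),(346,244),(385,149),(380,181),(378,212),(376,243)],.077)*1000).round(1).tolist())
print('bar end/knob',(in_tray(q,d,[(175,68)],.060)*1000).round(1),'pivot',(in_tray(q,d,[(457,104)],.040)*1000).round(1))
E
```

```text
div [[-248.4  -11.9   20. ]
 [-248.6  -18.6   20. ]
 [  -7.4  -11.3   20. ]
 [  -5.9  -20.3   20. ]]
caps [[-164.0, 103.2, 77.0], [-165.2, 80.9, 77.0], [-166.5, 58.5, 77.0], [-166.9, 34.3, 77.0], [-140.3, 103.2, 77.0], [-142.7, 80.4, 77.0], [-142.7, 57.4, 77.0], [-142.7, 33.4, 77.0]]
bar end/knob [[-282.7  156.2   60. ]] pivot [[-54.  140.2  40. ]]
```

View pics/w19c.png

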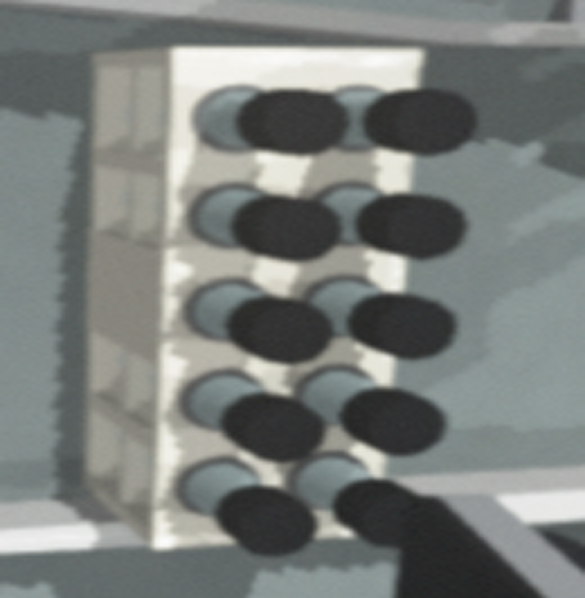

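>>> step_arm(targets=[[[0,0,0],0],[[0,0,5],0],[[0,1,10],0],[[1,1,18],0],[[0,1,22],0],[[0,0,22],0],[[0,0,20],0],[[0,0,15],0],[[0,0,8],0],[[0,0,0],0]], jaw=0)

```text
time_s: 28.4
tcp_pos: [0.487, 0.0593, 0.1806]
tcp_rot: [0.657, 0.753, -0.009, -0.038]
wrist_force: [0.3, -0.0, -0.1]
grip_width: -0.003
```

```bash
python3 - <<'E'
from h import *
tip(-207,56,13)
E
```

```text
tip now in tray [-203.8   57.7   24.2]
t 28.4 pt [0.482  0.0619 0.1078] yaw 7.93 tilt [-3.89  2.07] grip -0.003 roll -0.15 shift [-2.1 -5.2 10.4] F [ 0.3 -0.  -0.1]
```

>>> step_arm(targets=[[[-1,-2,5],0],[[-1,-2,5],0],[[0,0,0],0]])

```text
time_s: 28.7
tcp_pos: [0.4832, 0.057, 0.1706]
tcp_rot: [0.656, 0.753, -0.008, -0.037]
wrist_force: [-0.5, -0.3, 0.1]
grip_width: 0.001
```

```bash
python3 - <<'E'
from h import *
tip(-140,56,13)
d=cap('wrist');save(d,'w20.png')
E
```

```text
tip now in tray [-205.3   55.9   13.6]
t 28.7 pt [0.4783 0.0596 0.0978] yaw 7.94 tilt [-3.82  2.07] grip 0.001 roll -0.14 shift [-0.4 64.1 12.5] F [-0.5 -0.3  0.1]
```

View pics/w20.png

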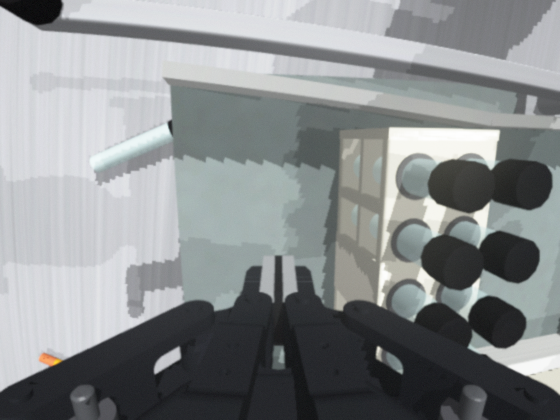

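>>> step_arm(targets=[[[0,5,1],0],[[0,5,1],0],[[0,6,1.2],0],[[0,7,1.4],0],[[0,7,1.4],0],[[0,7,1.4],0],[[0,7,1.4],0],[[0,7,1.4],0],[[0,4,0.8],0],[[0,0,0],0]])

```text
time_s: 29.75
tcp_pos: [0.5437, 0.0659, 0.1583]
tcp_rot: [0.656, 0.754, -0.007, -0.036]
wrist_force: [-0.9, 0.3, 1.1]
grip_width: -0.005
```

```bash
python3 - <<'E'
from h import *
tip(-60,56,13)
d=cap('wrist');save(d,'w21.png')
E
```

```text
tip now in tray [-142.7   56.2   16.5]
t 29.75 pt [0.5391 0.0685 0.0855] yaw 7.96 tilt [-3.63  2.08] grip -0.005 roll -0.12 shift [-1.  80.6 18.8] F [-0.9  0.3  1.1]
```

View pics/w21.png

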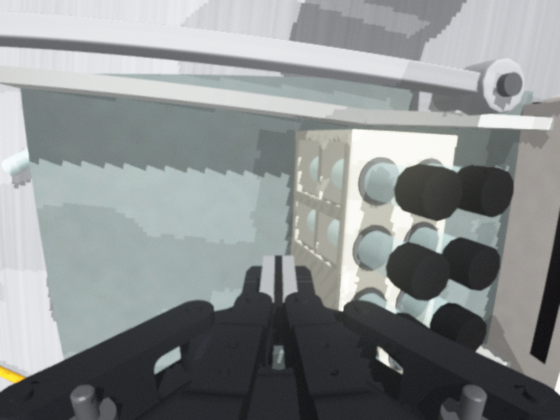

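>>> step_arm(targets=[[[0,6,1.8],-0.1],[[0,6,1.8],0],[[0,6,1.8],0],[[0,6,1.6],0],[[0,6,1.6],0],[[0,6,1.6],0],[[0,6,1.6],0],[[0,6,1.6],0],[[0,3,0.8],0],[[0,0,0],0]])

```text
time_s: 30.8
tcp_pos: [0.5978, 0.0739, 0.1416]
tcp_rot: [0.656, 0.754, -0.007, -0.036]
wrist_force: [-1.9, 0.1, 3.4]
grip_width: -0.002
```

```bash
python3 - <<'E'
from h import *
tip(-60,56,13)
d=cap('wrist');save(d,'w22.png')
E
```

```text
tip now in tray [-85.6  56.5  13.5]
t 30.8 pt [0.5932 0.0765 0.0688] yaw 8.06 tilt [-3.63  2.05] grip -0.002 roll -0.02 shift [-0.7 25.   5.2] F [-1.9  0.1  3.4]
```

View pics/w22.png

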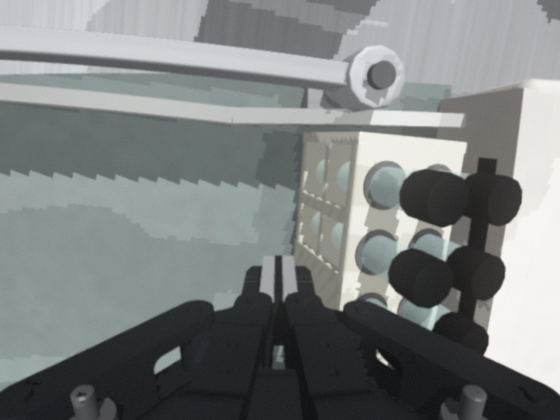

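>>> step_arm(targets=[[[0,0,0],0]])

```text
time_s: 30.95
tcp_pos: [0.5977, 0.0739, 0.1415]
tcp_rot: [0.656, 0.754, -0.007, -0.036]
wrist_force: [-2.3, 0.2, 3.5]
grip_width: 0.002
```

>>> step_arm(targets=[[[0,5,1.0],0],[[0,5,1.0],0],[[0,4,0.8],0],[[0,0,0],0]])

```text
time_s: 31.35
tcp_pos: [0.6117, 0.0759, 0.138]
tcp_rot: [0.656, 0.754, -0.007, -0.036]
wrist_force: [-1.5, -0.7, 2.7]
grip_width: -0.001
```

```bash
python3 - <<'E'
from h import *
tip(-60,56,13)
d=cap('wrist');save(d,'w23.png')
E
```

```text
tip now in tray [-71.2  56.5  13.4]
t 31.35 pt [0.607  0.0785 0.0652] yaw 8.06 tilt [-3.65  2.03] grip -0.001 roll -0.02 shift [-0.6 10.9  2.5] F [-1.5 -0.7  2.7]
```

View pics/w23.png

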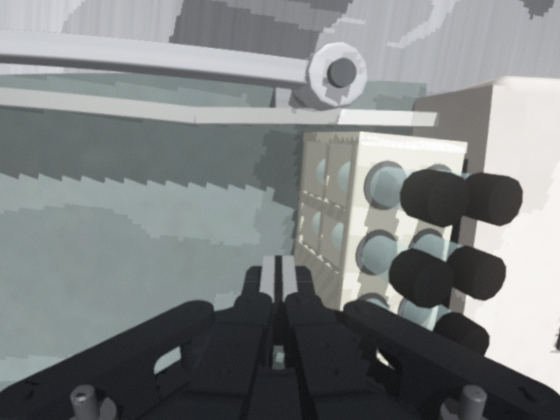

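>>> step_arm(targets=[[[0,4,0.9],0],[[0,4,0.9],0],[[0,3,0.6],0],[[0,0,0],0]])

```text
time_s: 31.8
tcp_pos: [0.6203, 0.0765, 0.1358]
tcp_rot: [0.655, 0.755, -0.012, -0.038]
wrist_force: [-2.2, 1.0, 3.2]
grip_width: 0.001
```

```bash
python3 - <<'E'
from h import *
tip(-57,56,13)
E
```

```text
tip now in tray [-63.   55.7  13.2]
t 31.8 pt [0.6149 0.0789 0.063 ] yaw 8.15 tilt [-4.18  1.86] grip 0.001 roll 0.07 shift [0.2 5.8 1.2] F [-2.2  1.   3.2]
```

>>> step_arm(targets=[[[0,2,0.5],0],[[0,2,0.5],0],[[0,0,0],0]])

```text
time_s: 32.1
tcp_pos: [0.6216, 0.0763, 0.136]
tcp_rot: [0.654, 0.755, -0.016, -0.041]
wrist_force: [-2.0, 0.3, 2.0]
grip_width: 0.002
```

```bash
python3 - <<'E'
from h import *
tip(-57,56,13)
d=cap('wrist');save(d,'w24.png')
E
```

```text
tip now in tray [-62.5  55.3  13.5]
t 32.1 pt [0.6156 0.0785 0.0633] yaw 8.26 tilt [-4.76  1.71] grip 0.002 roll 0.18 shift [0.7 5.3 1.5] F [-2.   0.3  2. ]
```

View pics/w24.png

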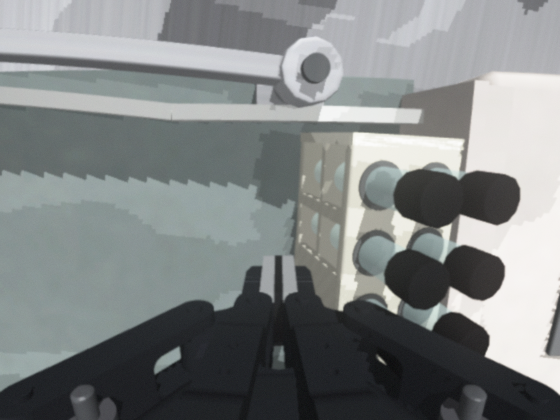

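>>> step_arm(targets=[[[0,-8,-2],0],[[0,-15,-4],0],[[0,-15,-15],0],[[0,-15,-30],0],[[0,-15,-40],0],[[0,-5,-40],0],[[0,0,-30],0],[[0,0,0],0]])

```text
time_s: 32.95
tcp_pos: [0.5578, 0.061, 0.3001]
tcp_rot: [0.655, 0.755, -0.015, -0.042]
wrist_force: [0.5, -0.2, 0.4]
grip_width: 0.003
```

```bash
python3 - <<'E'
from h import *
tip(-60,56,11)
d=cap('wrist');save(d,'w25.png')
im=cv2.cvtColor(d['pixels'],cv2.COLOR_RGB2BGR)
cv2.imwrite('pics/w25c.png',cv2.resize(im[70:310,330:500],None,fx=4,fy=2.5,interpolation=cv2.INTER_CUBIC))
E
```

```text
tip now in tray [-165.5   49.2  157.1]
t 32.95 pt [0.5518 0.0633 0.2274] yaw 8.2 tilt [-4.74  1.84] grip 0.003 roll 0.12 shift [ -0.3  79.8 161.7] F [ 0.5 -0.2  0.4]
```

View pics/w25.png

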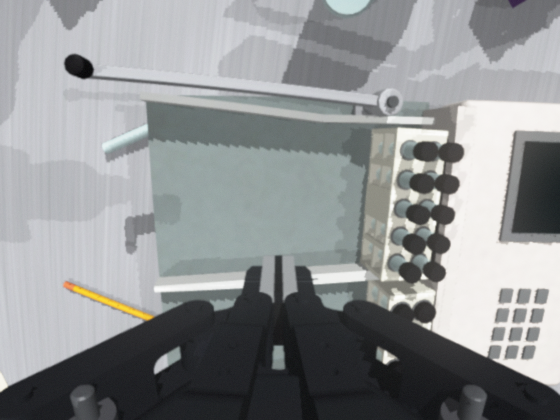

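View pics/w25c.png

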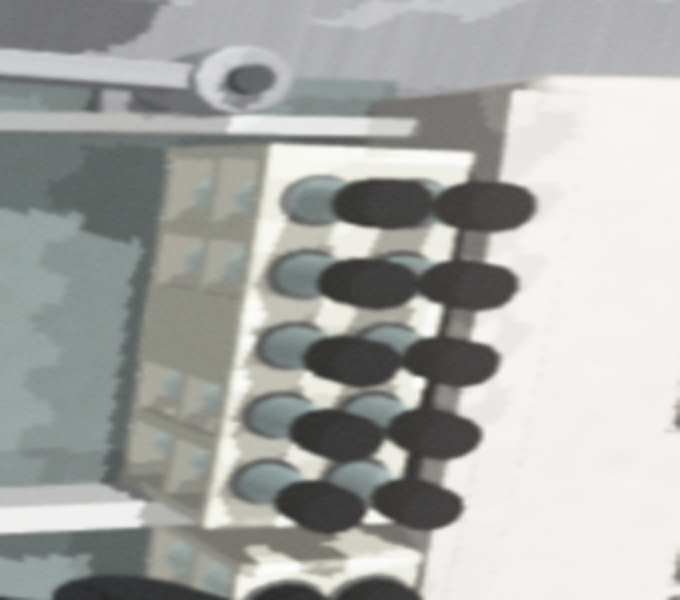

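```bash
python3 - <<'E'
from h import *
d=load('wrist');q=np.load('tray.npy')
f=lambda l,z:print((in_tray(q,d,np.array(l)/[4,2.5]+[330,70],z)*1000).round(1).tolist())
print('tube top: BL, BR, FL'); f([(268,146),(206,526),(473,154)],.048)
print('panel top at y');f([(508,100),(500,160),(440,480),(425,560)],.05)
print('back bottom');f([(168,150),(122,485)],0)
print('vial top BL FL');f([(240,575),(420,548)],.048)
print('left wall top inner end, right divider'); f([(230,134),(410,136),(150,500)],.02)
print('tube holes back row (z48)'); f([(316,200),(303,274),(290,345),(279,413),(265,482)],.048)
print('caps'); f([(390,204),(372,283),(352,360),(336,434),(320,506)],.077)
E
```

```text
tube top: BL, BR, FL
[[-51.9, 117.9, 48.0], [-55.5, -11.5, 48.0], [-5.0, 116.3, 48.0]]
panel top at y
[[-0.1, 133.8, 50.0], [0.2, 114.5, 50.0], [-0.6, 2.6, 50.0], [-0.2, -28.8, 50.0]]
back bottom
[[-51.0, 117.3, 0.0], [-54.6, -14.7, 0.0]]
vial top BL FL
[[-45.5, -31.4, 48.0], [-0.7, -24.9, 48.0]]
left wall top inner end, right divider
[[-46.0, 122.6, 20.0], [-1.6, 123.0, 20.0], [-56.1, -13.0, 20.0]]
tube holes back row (z48)
[[-39.9, 100.9, 48.0], [-40.7, 76.8, 48.0], [-41.6, 52.9, 48.0], [-41.9, 29.1, 48.0], [-42.8, 4.0, 48.0]]
caps
[[-42.0, 101.0, 77.0], [-43.4, 77.8, 77.0], [-45.2, 54.4, 77.0], [-46.1, 31.0, 77.0], [-46.9, 7.2, 77.0]]
```

```bash
python3 - <<'E'
from h import *
tip(-95,33,35)
E
```

```text
tip now in tray [-166.3   49.5  154.4]
t 33.0 pt [0.5503 0.0634 0.225 ] yaw 8.21 tilt [-4.98  1.84] grip -0.001 roll 0.13 shift [-22.2  51.1 128.5] F [-0.6  0.3 -0. ]
```

>>> step_arm(targets=[[[-4,8,12],0],[[-4,8,18],0],[[-4,8,20],0],[[-4,8,20],0],[[-3,8,20],0],[[-3,8,20],0],[[0,3,10],0],[[0,0,0],0]])

```text
time_s: 33.8
tcp_pos: [0.5918, 0.0498, 0.1439]
tcp_rot: [0.655, 0.754, -0.024, -0.054]
wrist_force: [0.4, 0.6, 0.0]
grip_width: 0.003
```

```bash
python3 - <<'E'
from h import *
tip(-82,33,14)
E
```

```text
tip now in tray [-98.7  33.8  12.9]
t 33.8 pt [0.5836 0.0522 0.0714] yaw 8.21 tilt [-6.45  1.92] grip 0.003 roll 0.13 shift [-0.8 16.7  1.2] F [0.4 0.6 0. ]
```

>>> step_arm(targets=[[[0,5,0.6],0],[[0,5,0.6],0],[[0,5,0.6],0],[[0,5,0.6],0],[[0,5,0.6],0],[[0,5,0.6],0],[[0,5,0.6],0],[[0,0,0],0]])

```text
time_s: 34.6
tcp_pos: [0.6279, 0.0535, 0.1391]
tcp_rot: [0.654, 0.754, -0.027, -0.054]
wrist_force: [-2.4, -1.6, 1.3]
grip_width: 0.001
```

```bash
python3 - <<'E'
from h import *
tip(-57,33,14)
d=cap('wrist');save(d,'w26.png')
E
```

```text
tip now in tray [-62.7  32.1  17. ]
t 34.6 pt [0.6195 0.0557 0.0667] yaw 8.23 tilt [-6.66  1.67] grip 0.001 roll 0.15 shift [0.7 5.2 3.8] F [-2.4 -1.6  1.3]
```

View pics/w26.png

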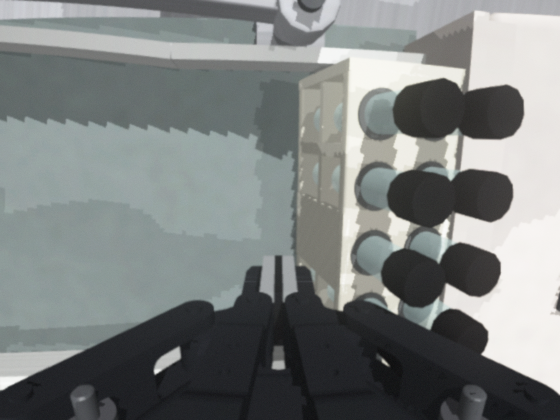

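>>> step_arm(targets=[[[0,4,1.2],0],[[0,4,1.2],0],[[0,0,0],0]])

```text
time_s: 34.95
tcp_pos: [0.6286, 0.0534, 0.1397]
tcp_rot: [0.653, 0.754, -0.036, -0.062]
wrist_force: [-0.9, -0.4, 2.7]
grip_width: -0.004
```

```bash
python3 - <<'E'
from h import *
tip(-57,33,14)
E
```

```text
tip now in tray [-64.1  32.   17.5]
t 34.95 pt [0.6183 0.0553 0.0675] yaw 8.33 tilt [-8.09  1.5 ] grip -0.004 roll 0.25 shift [0.8 6.6 4.3] F [-0.9 -0.4  2.7]
```

>>> step_arm(targets=[[[0,-8,-1],0],[[0,-15,-4],0],[[0,-15,-20],0],[[0,-10,-40],0],[[0,0,-50],0]])

```text
time_s: 35.45
tcp_pos: [0.5905, 0.0452, 0.2521]
tcp_rot: [0.653, 0.753, -0.04, -0.069]
wrist_force: [0.2, 0.1, 0.6]
grip_width: 0.003
```

```bash
python3 - <<'E'
from h import *
tip(-95,33,35)
print(env.state()['joint_pos'].round(3),env.state()['joint_vel'].round(3))
d=cap('wrist');save(d,'w27.png')
E
```

```text
tip now in tray [-130.    29.7  117.1]
t 35.45 pt [0.5791 0.0475 0.1801] yaw 8.42 tilt [-8.95  1.78] grip 0.003 roll 0.34 shift [-1.2 27.2 85. ] F [0.2 0.1 0.6]
[-0.051  0.272  1.653  0.023  1.375 -0.2  ] [-0.015 -0.386 -0.518  0.004  0.901  0.002]
```

View pics/w27.png

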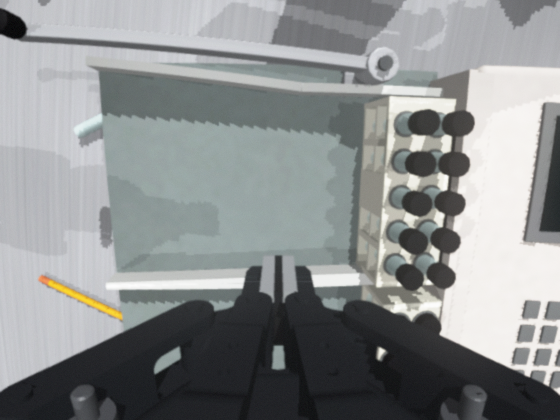

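>>> step_arm(targets=[[[0,0,0],0],[[0,-50,0],0],[[0,-50,0],0],[[0,0,0],0]])

```text
time_s: 35.9
tcp_pos: [0.4966, 0.0315, 0.2728]
tcp_rot: [0.653, 0.754, -0.033, -0.063]
wrist_force: [0.1, 0.4, 0.5]
grip_width: -0.002
```

```bash
python3 - <<'E'
from h import *
tip(-95,33,35)
print(env.state()['joint_pos'].round(3),env.state()['joint_vel'].round(3))
E
```

```text
tip now in tray [-225.7   29.2  114.3]
t 35.9 pt [0.4866 0.0339 0.2005] yaw 8.48 tilt [-7.86  1.88] grip -0.002 roll 0.4 shift [ -1.1 120.9  93.6] F [0.1 0.4 0.5]
[-0.088  0.044  1.871  0.021  1.367 -0.238] [ 0.006  0.069 -0.094  0.023 -0.094  0.002]
```

>>> step_arm(targets=[[[0,0,0],-8.2],[[0,0,0],-8.2],[[0,0,0],-8.2],[[0,0,0],-8.2],[[0,0,0],-8.2],[[0,0,0],-8.2],[[0,0,0],-8.2],[[0,0,0],-8.2],[[0,0,0],-8.2],[[0,0,0],-8.2]])

```text
time_s: 36.9
tcp_pos: [0.4945, 0.035, 0.2605]
tcp_rot: [-0.032, 0.997, 0.022, -0.071]
wrist_force: [0.2, -0.7, -0.6]
grip_width: 0.001
```

>>> step_arm(targets=[[[0,0,0],-8.2],[[0,0,0],0]])

```text
time_s: 37.1
tcp_pos: [0.4947, 0.0357, 0.2582]
tcp_rot: [-0.107, 0.991, 0.028, -0.069]
wrist_force: [-0.1, -0.1, 0.3]
grip_width: -0.0
```

```bash
python3 - <<'E'
from h import *
tip(-85,40,14,98.08)
print(env.state()['joint_pos'].round(3))
d=cap('wrist');save(d,'w28.png')
E
```

```text
tip now in tray [-223.7   34.4   99.8]
t 37.1 pt [0.4842 0.0387 0.186 ] yaw 102.02 tilt [-8.19  2.36] grip -0.0 roll 3.94 shift [-128.7   -1.6  100.4] F [-0.1 -0.1  0.3]
[-0.083  0.059  1.885  0.03   1.344 -1.877]
```

View pics/w28.png

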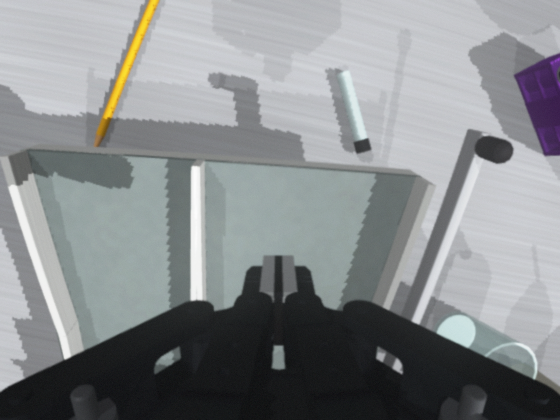

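>>> step_arm(targets=[[[-10,0,8],3.9],[[-15,0,10],0],[[-18,0,12],0],[[-18,0,12],0],[[-18,0,12],0],[[-18,0,10],0],[[-10,0,6],0],[[0,0,0],0]])

```text
time_s: 37.95
tcp_pos: [0.5936, 0.0556, 0.1676]
tcp_rot: [-0.058, 0.996, 0.026, -0.07]
wrist_force: [-0.3, 0.1, -0.0]
grip_width: -0.003
```

```bash
python3 - <<'E'
from h import *
tip(-85,48,15,98.08)
E
```

```text
tip now in tray [-104.1   40.3   36.3]
t 37.95 pt [0.5831 0.0587 0.0954] yaw 96.45 tilt [-8.18  2.46] grip -0.003 roll -1.63 shift [-16.7   6.1  23.7] F [-0.3  0.1 -0. ]
```

>>> step_arm(targets=[[[-3,3,8],-1.6],[[-3,3,8],0],[[-3,0,7],0],[[0,0,0],0]])

```text
time_s: 38.35
tcp_pos: [0.5975, 0.0646, 0.1429]
tcp_rot: [-0.072, 0.995, 0.027, -0.07]
wrist_force: [-0.6, 0.1, -0.4]
grip_width: 0.001
```

```bash
python3 - <<'E'
from h import *
tip(-57,48,14,98.08)
E
```

```text
tip now in tray [-93.1  48.6  13.6]
t 38.35 pt [0.587  0.0677 0.0707] yaw 98.06 tilt [-8.2   2.46] grip 0.001 roll -0.02 shift [-36.   -1.1   3.4] F [-0.6  0.1 -0.4]
```

>>> step_arm(targets=[[[-5,0,0.5],0],[[-5,0,0.5],0],[[-5,0,0.5],0],[[-5,0,0.5],0],[[-5,0,0.5],0],[[0,0,0],0]])

```text
time_s: 38.95
tcp_pos: [0.6247, 0.0685, 0.1381]
tcp_rot: [-0.072, 0.995, 0.027, -0.068]
wrist_force: [0.4, -0.4, 0.7]
grip_width: -0.002
```

```bash
python3 - <<'E'
from h import *
tip(-57,48,14,98.08)
E
```

```text
tip now in tray [-65.1  48.6  15.6]
t 38.95 pt [0.6144 0.0716 0.0659] yaw 98.04 tilt [-8.02  2.46] grip -0.002 roll -0.04 shift [-7.9 -0.8  2.5] F [ 0.4 -0.4  0.7]
```

>>> step_arm(targets=[[[-4,0,0.6],0],[[-4,0,0.6],0],[[-3,0,0.4],0],[[0,0,0],0]])

```text
time_s: 39.35
tcp_pos: [0.6334, 0.0703, 0.1358]
tcp_rot: [-0.072, 0.994, 0.027, -0.073]
wrist_force: [-0.7, -1.0, 1.6]
grip_width: -0.0
```

```bash
python3 - <<'E'
from h import *
tip(-57,48,14,98.08)
E
```

```text
tip now in tray [-56.6  49.2  15.5]
t 39.35 pt [0.6225 0.0734 0.0637] yaw 98.05 tilt [-8.59  2.44] grip -0.0 roll -0.03 shift [ 0.5 -1.3  1.3] F [-0.7 -1.   1.6]
```

>>> step_arm(targets=[[[-3,0,0.4],0],[[-3,0,0.4],0],[[0,0,0],0]])

```text
time_s: 39.65
tcp_pos: [0.6346, 0.0704, 0.1358]
tcp_rot: [-0.073, 0.994, 0.026, -0.082]
wrist_force: [0.4, -0.6, -0.1]
grip_width: -0.001
```

```bash
python3 - <<'E'
from h import *
tip(-57,48,14,98.08)
E
```

```text
tip now in tray [-56.8  49.2  15.7]
t 39.65 pt [0.6223 0.0733 0.0639] yaw 98.08 tilt [-9.58  2.3 ] grip -0.001 roll 0.0 shift [ 0.3 -1.3  1.6] F [ 0.4 -0.6 -0.1]
```

>>> step_arm(targets=[[[8,0,-2],0],[[15,0,-5],0],[[20,0,-20],0],[[25,0,-35],0],[[25,0,-40],0],[[20,0,-20],0],[[0,0,0],0]])

```text
time_s: 40.35
tcp_pos: [0.5414, 0.048, 0.2753]
tcp_rot: [-0.073, 0.994, 0.026, -0.078]
wrist_force: [0.0, 0.8, 0.7]
grip_width: -0.001
```

```bash
python3 - <<'E'
from h import *
tip(-215,190,85,98.08)
d=cap('top');save(d,'top1.png')
d=cap('scene');save(d,'scene1.png')
im=cv2.cvtColor(d['pixels'],cv2.COLOR_RGB2BGR)
cv2.imwrite('pics/scene1c.png',cv2.resize(im[170:320,180:350],None,fx=4,fy=4,interpolation=cv2.INTER_CUBIC))
E
```

```text
tip now in tray [-182.5   40.2  128. ]
t 40.35 pt [0.5298 0.051  0.2033] yaw 98.07 tilt [-9.11  2.34] grip -0.001 roll -0.01 shift [ 34.9 147.4  49.2] F [0.  0.8 0.7]
```

View pics/scene1c.png

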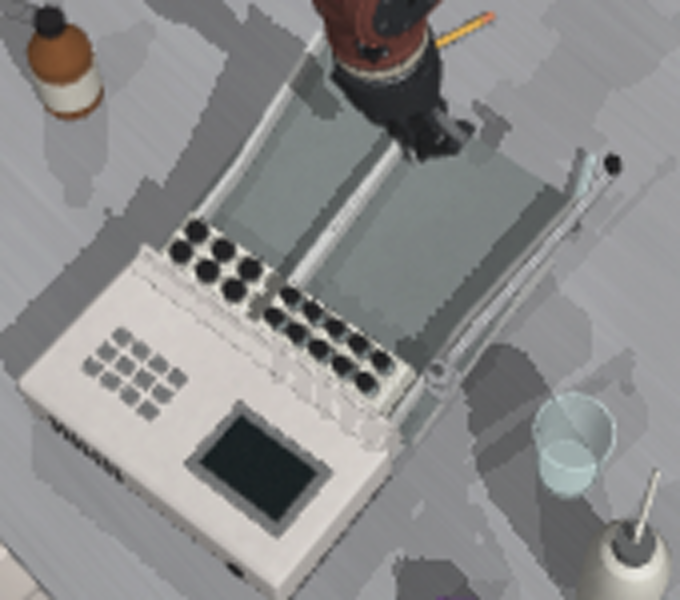

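>>> step_arm(targets=[[[5,15,0],0],[[8,25,5],0],[[8,30,8],0],[[8,30,8],0],[[6,25,8],0],[[0,20,8],0],[[0,5,8],0],[[0,0,0],0]])

```text
time_s: 41.25
tcp_pos: [0.4708, 0.2036, 0.2272]
tcp_rot: [-0.072, 0.993, 0.027, -0.091]
wrist_force: [-1.5, -1.2, -0.1]
grip_width: -0.001
```

```bash
python3 - <<'E'
from h import *
tip(-215,180,30,98.08)
d=cap('wrist');save(d,'w29.png')
E
```

```text
tip now in tray [-219.3  204.4   69.5]
t 41.25 pt [0.4574 0.2066 0.1555] yaw 97.97 tilt [-10.55   2.37] grip -0.001 roll -0.11 shift [ -1.3 -27.   38. ] F [-1.5 -1.2 -0.1]
```

View pics/w29.png

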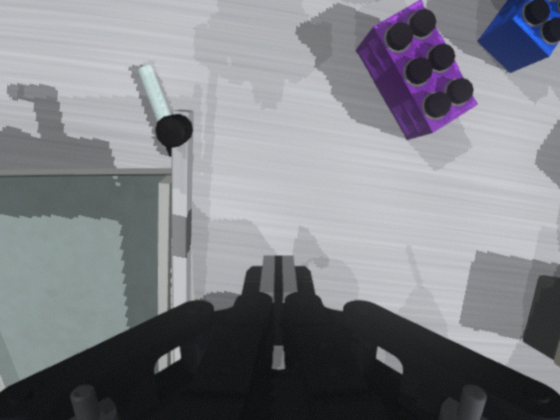

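>>> step_arm(targets=[[[0,0,10],0],[[0,0,15],0],[[0,-3,10],0],[[0,-3,3],0],[[0,0,0],0]])

```text
time_s: 41.8
tcp_pos: [0.4665, 0.1955, 0.1871]
tcp_rot: [-0.07, 0.993, 0.027, -0.09]
wrist_force: [-0.4, -0.3, -0.6]
grip_width: 0.005
```

```bash
cat >> h.py <<'E'
def arc(ths,r=165,h=14.5,z=30):
    q=np.load('tray.npy');R,o=tray_RT(q);s=env.state();Rt=Ro.from_quat(s['tcp_rot']).as_matrix()
    p=np.array(s['tcp_pos'])+Rt[:,2]*.073;pt=(p-o)@R*1000
    print('tip',pt.round(1),'t',s['time_s'],'tilt',np.degrees(Rt[:2,2]).round(1),'F',np.round(s['wrist_force'],1))
    prev=pt
    for t in ths:
        a=np.radians(t);hh=4+14.5*abs(np.sin(a))+11*abs(np.cos(a)) if h is None else 4+h
        T=np.array([-56,139,z])+r*np.array([-np.sin(a),-np.cos(a),0])+hh*np.array([-np.cos(a),np.sin(a),0])
        print(t,T.round(1),'tool shift',(Rt.T@R@(T-prev)).round(1));prev=T
E
python3 - <<'E'
from h import *
arc([94,85,75,65,55,45,35,25,15,8,2,-3],h=None)
E
```

```text
tip [-214.7  196.9   29.3] t 41.8 tilt [-10.5   2.4] F [-0.4 -0.3 -0.6]
94 [-219.3  169.7   30. ] tool shift [  4.6 -27.   -2.8]
85 [-222.1  143.9   30. ] tool shift [  2.9 -25.7  -1.9]
75 [-220.8  116.4   30. ] tool shift [ -1.2 -27.5  -1.7]
65 [-214.7   89.    30. ] tool shift [ -5.9 -27.4  -1.4]
55 [-203.9   62.5   30. ] tool shift [-10.7 -26.5  -1. ]
45 [-188.3   37.9   30. ] tool shift [-15.5 -24.7  -0.6]
35 [-168.1   16.1   30. ] tool shift [-20.  -22.   -0.1]
25 [-143.9   -2.    30. ] tool shift [-24.  -18.3   0.4]
15 [-116.5  -15.6   30. ] tool shift [-27.4 -13.8   1. ]
8 [-95.7 -22.   30. ] tool shift [-20.7  -6.6   1. ]
2 [-77.2 -25.4  30. ] tool shift [-18.4  -3.5   1. ]
-3 [-63.1 -26.6  30. ] tool shift [-14.1  -1.4   0.9]
```

>>> step_arm(targets=[[[2,-13,-1.4],0],[[2,-13,-1.4],0],[[1.5,-13,-1],0],[[1.5,-13,-1],0],[[0,-13,-0.8],0],[[-1,-13,-0.8],0],[[0,0,0],0]])

```text
time_s: 42.5
tcp_pos: [0.4752, 0.1091, 0.1925]
tcp_rot: [-0.068, 0.994, 0.027, -0.086]
wrist_force: [-0.1, 0.3, 0.5]
grip_width: -0.001
```

```bash
python3 - <<'E'
from h import *
arc([65,55,45,35,25],h=None)
d=cap('wrist');save(d,'w30.png')
E
```

```text
tip [-218.9  110.2   33.7] t 42.5 tilt [-10.1   2.5] F [-0.1  0.3  0.5]
65 [-214.7   89.    30. ] tool shift [ -3.8 -21.5   2.6]
55 [-203.9   62.5   30. ] tool shift [-10.8 -26.5  -1. ]
45 [-188.3   37.9   30. ] tool shift [-15.5 -24.7  -0.5]
35 [-168.1   16.1   30. ] tool shift [-20.  -21.9   0.1]
25 [-143.9   -2.    30. ] tool shift [-24.1 -18.2   0.6]
```

View pics/w30.png

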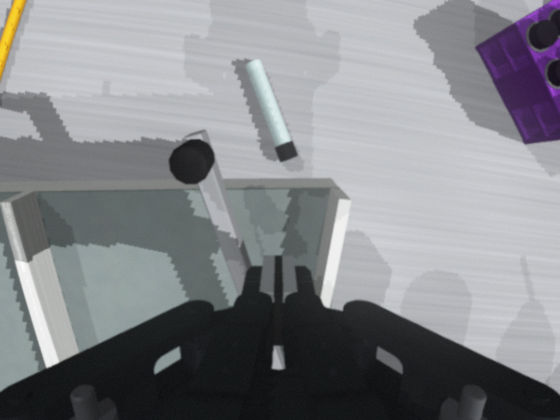

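The bar is following the fingers (bar at (225,210), touching them at the left). Continuing along the arc.

>>> step_arm(targets=[[[-2,-11,2],0],[[-2,-11,1.5],0],[[-5,-13,0],0],[[-6,-13,0],0],[[-7.5,-12.5,0],0],[[-8,-12.5,0],0],[[-10,-11,0],0],[[-10,-11,0],0],[[0,0,0],0]])

```text
time_s: 43.45
tcp_pos: [0.5448, 0.0184, 0.1758]
tcp_rot: [-0.07, 0.994, 0.029, -0.083]
wrist_force: [0.1, 0.7, 0.6]
grip_width: 0.001
```

```bash
python3 - <<'E'
from h import *
arc([30,20,12,6,2,-3],h=None)
d=cap('wrist');save(d,'w31.png')
E
```

```text
tip [-159.8   10.8   31.2] t 43.45 tilt [-9.6  2.6] F [0.1 0.7 0.6]
30 [-156.5    6.5   30. ] tool shift [-3.2 -4.4  1.2]
20 [-130.6   -9.4   30. ] tool shift [-25.8 -16.2   1. ]
12 [-107.7  -18.7   30. ] tool shift [-22.7  -9.5   1.3]
6 [-89.6 -23.4  30. ] tool shift [-18.   -4.9   1.2]
2 [-77.2 -25.4  30. ] tool shift [-12.3  -2.1   0.9]
-3 [-63.1 -26.6  30. ] tool shift [-14.1  -1.4   1.1]
```

View pics/w31.png

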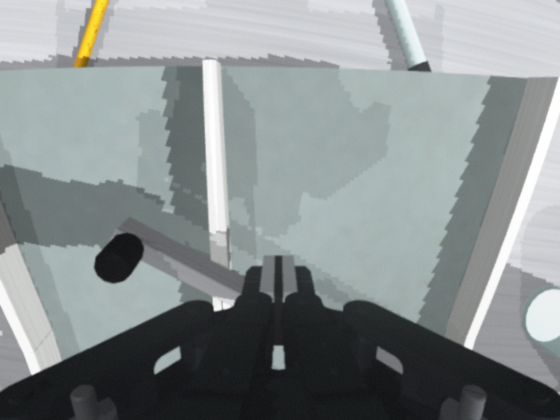

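>>> step_arm(targets=[[[-10,-8,0.5],0],[[-10,-7,0.5],0],[[-10,-6,0.5],0],[[-10,-4.5,0.5],0],[[-10,-4,0.6],0],[[-9,-2.5,0.6],0],[[-8,-2,0.6],0],[[0,0,0],0]])

```text
time_s: 44.3
tcp_pos: [0.6179, -0.0059, 0.1554]
tcp_rot: [-0.071, 0.993, 0.029, -0.085]
wrist_force: [0.2, -0.6, -0.0]
grip_width: -0.001
```

```bash
python3 - <<'E'
from h import *
arc([2,0,-3],h=None)
E
```

```text
tip [-88.4 -23.4  28. ] t 44.3 tilt [-10.    2.7] F [ 0.2 -0.6 -0. ]
2 [-77.2 -25.4  30. ] tool shift [-11.3  -1.9  -1.2]
0 [-71. -26.  30.] tool shift [-6.2 -0.7  0.4]
-3 [-63.1 -26.6  30. ] tool shift [-7.9 -0.7  0.6]
```

>>> step_arm(targets=[[[-5,-0.7,-0.6],0],[[-5,-0.6,-0.3],0],[[-4,-0.3,0.2],0],[[-3,0,0.2],0],[[0,0,0],0]])

```text
time_s: 44.8
tcp_pos: [0.6353, -0.0049, 0.1524]
tcp_rot: [-0.071, 0.993, 0.029, -0.086]
wrist_force: [-0.7, -0.3, 0.1]
grip_width: 0.0
```

```bash
python3 - <<'E'
from h import *
arc([0,-3],h=None)
E
```

```text
tip [-71.  -24.9  29.3] t 44.8 tilt [-10.1   2.6] F [-0.7 -0.3  0.1]
0 [-71. -26.  30.] tool shift [-0.  -1.  -0.8]
-3 [-63.1 -26.6  30. ] tool shift [-7.9 -0.7  0.6]
```

>>> step_arm(targets=[[[-3,0,0.2],0],[[-3,0,0.2],0],[[0,0,0],0]])

```text
time_s: 45.1
tcp_pos: [0.6364, -0.0048, 0.1524]
tcp_rot: [-0.071, 0.993, 0.029, -0.095]
wrist_force: [-0.4, 0.7, -0.2]
grip_width: 0.005
```

```bash
python3 - <<'E'
from h import *
arc([0,-3],h=None)
d=cap('wrist');save(d,'w32.png')
E
```

```text
tip [-71.2 -25.   29.5] t 45.1 tilt [-11.    2.5] F [-0.4  0.7 -0.2]
0 [-71. -26.  30.] tool shift [-0.2 -1.  -0.5]
-3 [-63.1 -26.6  30. ] tool shift [-7.9 -0.7  0.4]
```

View pics/w32.png

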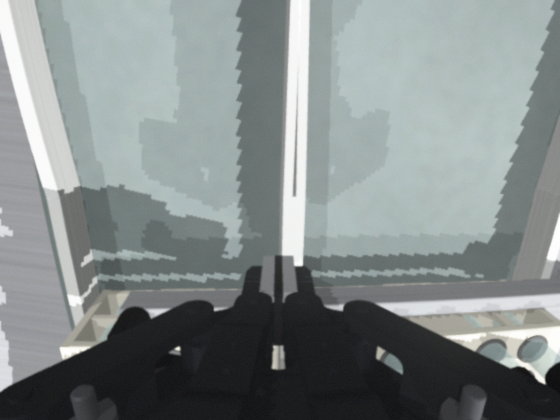

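>>> step_arm(targets=[[[6,0,-1],0],[[15,0,-4],0],[[20,0,-15],0],[[25,0,-30],0],[[30,0,-40],0],[[30,0,-40],0],[[20,0,-20],0],[[0,0,0],0]])

```text
time_s: 45.95
tcp_pos: [0.5191, -0.0332, 0.3313]
tcp_rot: [-0.072, 0.993, 0.029, -0.089]
wrist_force: [-0.2, -0.5, -0.3]
grip_width: -0.001
```

```bash
python3 - <<'E'
from h import *
arc([0],h=None)
d=cap('scene');save(d,'scene2.png')
im=cv2.cvtColor(d['pixels'],cv2.COLOR_RGB2BGR)
cv2.imwrite('pics/scene2c.png',cv2.resize(im[170:320,180:350],None,fx=4,fy=4,interpolation=cv2.INTER_CUBIC))
d=cap('top');save(d,'top2.png');im=cv2.cvtColor(d['pixels'],cv2.COLOR_RGB2BGR)
cv2.imwrite('pics/top2c.png',cv2.resize(im[80:240,200:340],None,fx=4,fy=3.7,interpolation=cv2.INTER_CUBIC))
d=cap('wrist');save(d,'w33.png')
E
```

```text
tip [-230.2  -36.7  174.1] t 45.95 tilt [-10.4   2.5] F [-0.2 -0.5 -0.3]
0 [-71. -26.  30.] tool shift [-148.8   -1.3  155.1]
```

View pics/scene2c.png

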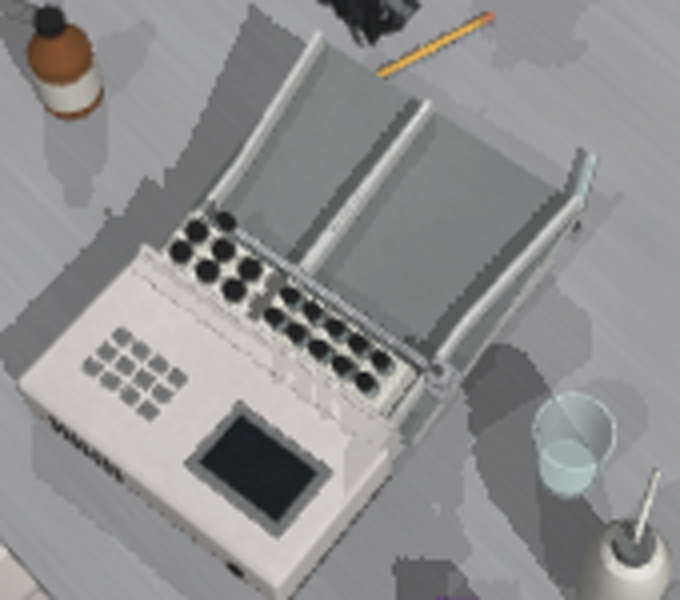

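View pics/top2c.png

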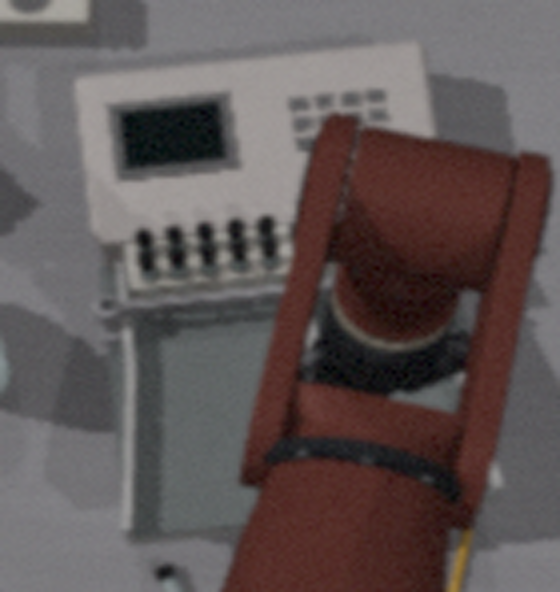

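View pics/w33.png

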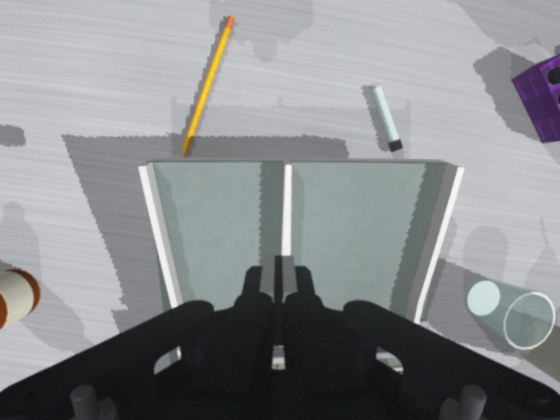

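>>> step_arm(targets=[[[0,0,0],8.5],[[0,0,0],8.5],[[0,0,0],8.5],[[0,0,0],8.5],[[0,0,0],8.5],[[0,0,0],8.5],[[0,0,0],8.5],[[0,0,0],8.5],[[0,0,0],8.5],[[0,0,0],8.5]])

```text
time_s: 47.1
tcp_pos: [0.5161, -0.0281, 0.2962]
tcp_rot: [0.624, 0.772, -0.051, -0.107]
wrist_force: [0.3, -0.4, -0.8]
grip_width: -0.0
```

>>> step_arm(targets=[[[8,20,0],4],[[8,20,0],0],[[0,0,0],0],[[0,0,0],0]])

```text
time_s: 47.5
tcp_pos: [0.5507, -0.0033, 0.2768]
tcp_rot: [0.652, 0.748, -0.06, -0.113]
wrist_force: [0.2, -0.1, 0.2]
grip_width: 0.002
```

```bash
python3 - <<'E'
from h import *
arc([0],h=None)
d=cap('wrist');save(d,'w34.png');im=cv2.cvtColor(d['pixels'],cv2.COLOR_RGB2BGR)
cv2.imwrite('pics/w34c.png',cv2.resize(im[60:310,320:500],None,fx=4,fy=2.4,interpolation=cv2.INTER_CUBIC))
E
```

```text
tip [-187.2   -9.9  129.7] t 47.5 tilt [-14.1   3.3] F [ 0.2 -0.1  0.2]
0 [-71. -26.  30.] tool shift [-26.1 115.5  98.4]
```

View pics/w34.png

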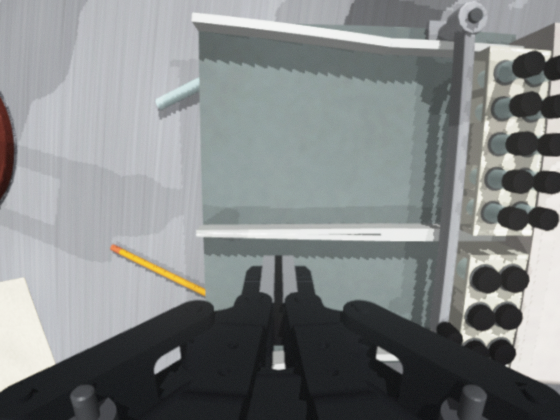

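View pics/w34c.png

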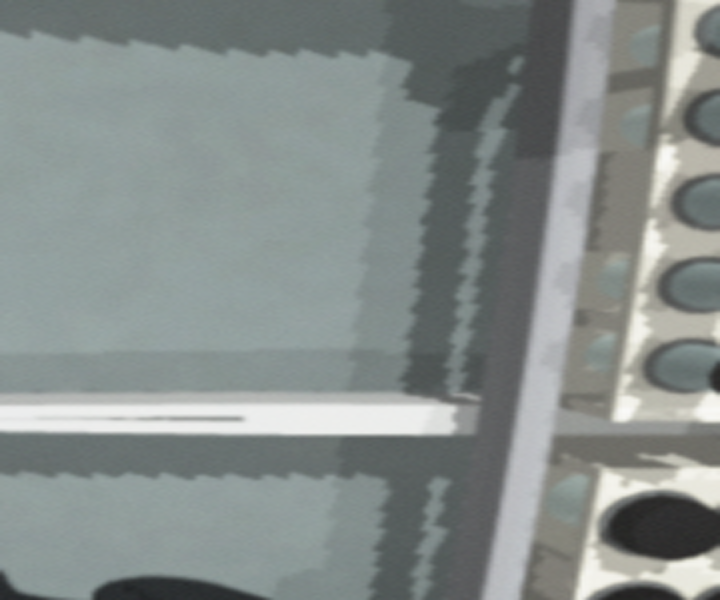

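```bash
python3 - <<'E'
from h import *
d=load('wrist');q=np.load('tray.npy')
f=lambda n,l,z:print(n,(in_tray(q,d,np.array(l),z)*1000).round(1).tolist())
f('tube top back edge',[(491,48),(473,234)],.048)
f('tube holes',[(503,72),(500,106),(497,144),(493,180),(490,211)],.048)
f('vial top back edge',[(469,255),(464,312)],.048)
f('vial caps',[(487,278),(480,317),(514,279),(508,317)],.057)
f('bar top edges',[(463,62),(474,62),(441,310),(451,310)],.040)
f('pivot',[(472,15)],.04); f('div',[(430,227),(430,241)],.02)
f('panel top',[(560,30),(525,330)],.05)
E
```

```text
tube top back edge [[-44.9, 117.5, 48.0], [-46.1, -10.9, 48.0]]
tube holes [[-35.0, 102.2, 48.0], [-35.3, 79.4, 48.0], [-35.1, 53.5, 48.0], [-35.4, 28.4, 48.0], [-35.1, 6.1, 48.0]]
vial top back edge [[-47.3, -26.7, 48.0], [-45.4, -71.9, 48.0]]
vial caps [[-36.9, -41.3, 57.0], [-37.9, -71.8, 57.0], [-15.6, -42.4, 57.0], [-15.4, -72.4, 57.0]]
bar top edges [[-60.0, 109.4, 40.0], [-51.9, 109.8, 40.0], [-59.6, -73.9, 40.0], [-51.5, -74.0, 40.0]]
pivot [[-55.2, 141.3, 40.0]]
div [[-65.7, -11.9, 20.0], [-64.6, -23.4, 20.0]]
panel top [[4.9, 132.8, 50.0], [6.6, -87.8, 50.0]]
```

```bash
python3 - <<'E'
from h import *
print(env.state()['wrist_force'],env.state()['joint_vel'].round(3)); print(env.finish_job())
E
```

```text
[-0.30545753 -0.46939781  0.31590872] [-0.01  -0.023  0.008 -0.005  0.011  0.   ]
the job is handed in; nothing more can be done
None
```

I loaded both racks and slid them home, vial rack first and then tube rack. I then closed the retaining arm behind them and handed the job in at about 47.5 s. The hand-in gave no verdict.

**Last checks, in tray coordinates from the wrist camera:**

| Item | Measured | Expected at home |
|---|---|---|
| Tube rack back edge, x | -45 to -46 mm | -46 mm |
| Tube rack middle, y | about 53.5 mm | 55.5 ± 6 mm |
| Tube rack yaw | under 1° | under 4.6° |
| Vial rack back edge, x | -45 to -47 mm | -46 mm |
| Vial rack middle, y | about -72 mm | -73 ± 6 mm |
| Retaining bar, x | -60 to -52 mm along its length, so angle about 0 | below 0.06 rad |

The pencil, spare tube, beaker and amber bottle show no movement in the pictures I looked at. I did not measure the bystanders one by one. The gripper was clear and touching nothing at hand-in.

**What went wrong or disagreed:**
- **Tube rack short of the stop:** The first push left it about 6 mm short and 1.6° cocked. I think the gripper's linkage was catching its tall caps. A push right of the middle and then one with the gripper turned 90° brought it home, stopping at the same finger position as the vial rack.
- **Panel reading:** One last reading of the stop panel's top edge, taken at the rim of the picture, put it at +5 to +7 mm. That disagrees with the earlier readings near 0 mm, the finger stop positions and the bar position, so I discounted it.
- **Tool tilt:** The tool gradually tilted by up to about 14° over the run. The moves could not correct this.

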